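Stack a full stack-nest tote the right way round

ROBOT

A 6-joint arm with a two-finger parallel gripper is mounted at the origin on the work surface. World frame = base frame: x ahead of the robot, y to its left, z up, the work surface at z = 0. Lengths are in m, angles in rad, forces in N, time in s.
With the tool pointing down it reaches from about 0.3 to 0.75 m from the base axis. Payload 8.5 kg.
Tool frame: the origin (TCP) lies at the very end of the fingers, on their centre line; the grasp point (between the pads) lies behind it (r.pinch_z is the z of the grasp point in the tool frame, in m); z points along the fingers, y is the line along which they close (so a half turn about z gives the same grasp; the last joint's range is limited). The gripper opens to 88 mm and grips with 3 to 60 N. Pads are 18 mm wide; open, the fingers measure 123 mm over their backs; the gripper's body (75 mm by 187 mm) begins 45 mm behind the grasp point.
Start: joints at [1.115, 0.381, 1.297, -0, 1.464, -0.215], TCP at [0.131, 0.534, 0.204] pointing down, gripper open.
Joint ranges: [-3.11, 3.11], [-0.89, 2.33], [0.22, 2.48], [-1.42, 4.56], [0.17, 2.85], [-2.88, 2.88]. Speed limits (rad/s): [2.39, 2.39, 3.14, 3.14, 3.14, 3.14].

INTERFACE

Orientations are given as a unit quaternion [x, y, z, w].
In Python, from bench import r, imaging, job gives the robot as it stands. The module is installed in compiled form; this text tells all that it offers.
- The arm moves only by the tool move_arm, never from a script. Its argument "increments" is a list of rows, each an object of numbers: "x", "y", "z": the shift along the world's x, y, z in units of 60 cm (1.0 is 60 cm); "wx", "wy", "wz": the turn, a rotation vector about the world's x, y, z in units of 90 degrees (1.0 is 90 degrees); "claw": the closure, from -1 (fully open) to 1 (shut). In form: [{"x": .., "y": .., "z": .., "wx": .., "wy": .., "wz": .., "claw": ..}, ...]. A call has 1 to 8 rows; each row is the pose to reach, as a shift and turn from the pose commanded when the call began; what a row does not reach only later rows make up. A row lasts 1/10 s, in which the tool goes at most 50 mm and 8.59 degrees, less where a joint would pass 70% of its speed; a pose out of reach is approached as far as the arm can. A call with a number of a shift or a turn outside -1 to 1 is refused whole. A call with a gripper value outside its range is refused whole. The fingers move at their own pace and stop on an object; the grip force is fixed at half the most. Time passes only in rows, so rows that repeat a pose let the fingers close. It gives the time, the measured TCP pose, the force, the opening and the grip force at its end, in the units of the state.
- r.state(): the state, without advancing time (a new reading comes with each control period).
- imaging.snapshot(name): name is "scene" or "top" or "wrist"; returns a dict with "img" (384x512x3 uint8, blue, green, red), "vfov" (degrees; the focal length in pixels is half the picture's height over the tangent of half this angle, whatever the lens; pixels are square), "cx", "cy" (the principal point, pixels), "eye" and "orientation" of the camera in the world; the wrist camera has in their place "tool_from_camera" (4x4, takes a point from camera to tool coordinates, whose origin is the TCP and whose axes are the flange's). Camera axes: x right, y down, z forward; pixel columns grow to the right and rows downward; lengths in m; the calibration is good to about 2 mm. A picture is of the moment at which its call begins: read the wrist's pose just before it. There is no depth.
- job.finish_job(): hands the job in; it is judged then, once.
The state is a dict: "time": time; "joint_pos": joint angles; "dq": joint speeds; "tau": joint torques, N m; "ee_pos": TCP position; "ee_rot": TCP orientation; "ft_force": force on the tool from outside, world axes, zero at the start; "torque": the same for the moment, N m; "grip_width": finger opening in m; "grasp_force": force on a finger pad.
Only numpy, scipy, OpenCV 4.12 (cv2) and the standard library are available. Lean on these libraries where they do the work, as an engineer would, in place of code of your own. Each camera call takes 0.05 s, during which the arm holds its last target. There are 200 camera calls.

TASK

Take the full tote off the sloping stand and stack it on the other full tote on the counter, turned end for end against it so that its feet go into the stacking pockets of the lower rim instead of dropping through the slots and nesting on the goods; then press it down on both sides until both spring catches snap and it sits level and fully home. Set it down gently, never tip its goods out, and leave the lower tote and the other things on the counter where they stand.

Things in the scene. Friction and masses are not known exactly. Their poses are not given: they have to be found in the camera images.
- upper_tote: Tote to move, on the sloping stand. Red stack-nest tote 244 (x) x 122 (y) x 80 mm (z) at the rim, floor 223 x 88, walls lean out; origin: centre of the underside, x along its length, z out of its mouth. Full of cartons, fixed, up to 40 mm above the underside; 0.22 to 0.4 kg, centre of mass near the middle, about 30 mm up.
- upper_grip (a point): Top of the upper tote's +y long rim at mid-length: x = 0, y = +54, z = 80 mm in its frame (the -y rim is alike). Each long rim is a bar 14 mm thick (y 47 to 61) and 18 mm tall (z 62 to 80), plain and good to grip or press on between x = -30 and +30 mm.
- upper_foot (a point): Middle of the sole of the upper tote's foot at x = +88, y = +51, z = 0 mm in its frame. Four feet, at x = +88 and x = -44 mm on both long sides, below outside ribs; each 24 mm long in x, its toe out to y = 56.5 mm, soles level with the underside.
- upper_pull (a point): Middle of the top of the upper tote's pull flange (18 mm, with a label), which only its +x end has: x = +131, y = 0, z = 80 mm in its frame.
- lower_tote: Tote to stack on, flat on the counter: the same tote (size, axes, origin, feet, rims), full of aerosol cans, fixed, up to 39 mm high; 1.4 kg, free to slide. Fully home, the upper tote's underside is level, 69 mm above this one's; held level with its feet on the catches, 74 to 78; resting on the rim outside the pockets, 80; the same way round it nests, at about 40 on the cans.
- lower_pocket (a point): Middle of the floor of a stacking pocket of the lower tote: x = -88, y = +51, z = 69 mm in its frame. Each long rim has two, at x = -88 and x = +44 mm: 27.6 mm long, 11 mm deep, closed outside by a lip (y = 58 mm, flaring upward): a foot has 1.8 mm play each way in x, 1.5 in y. The open nest slots, 28 mm long, are at x = +88 and x = -44 mm.
- lower_catch (a point): Tip of the sprung snap tongue in the lower tote's pocket at x = +44, y = +54, z = 73 mm in its frame; its twin is at y = -54. Its own weight does not take the upper tote home: it is left leaning, one or both sides 5 to 9 mm high there. Pressing about 6 to 12 N on that side's long rim near mid-length snaps the foot under the tongue; then the other side needs the same.
- lower_pull (a point): Middle of the top of the lower tote's pull flange, on its +x end only: x = +131, y = 0, z = 80 mm in its frame.
- stand: Grey sheet-steel stand, fixed; origin on the counter under the middle of its plate, front to its own -x. The plate, 140 x 300 mm, rises to +x at 30 degrees, its middle 66 mm above the counter; a 19 mm lip along the lower edge holds the tote, which lies with its length along the stand's y and its mouth leaning 30 degrees to the stand's -x.
- spray_can: Aerosol can standing on the counter, 65 mm across, 190 high; origin under its middle. Leave alone.
- filter_carton: Cardboard carton 85 x 85 x 70 mm on the counter; origin under its middle. Leave alone.
- tape_box: Cardboard carton 100 x 70 x 45 mm on the counter; origin under its middle. Leave alone.

How it is judged:
By the outcome, as a careful person would: the job done as asked, in the order asked, and still so for the second after the job is handed in, with the robot touching nothing.
It also fails if it takes over 72 s, if anything falls off the work surface, if the arm or the gripper's body presses on something with over 40 N, if the wrist force passes 120 N, or if a joint passes its speed limit or range.

## Working session

There is one attempt and no reset: what is moved stays moved. The work goes in short steps, Python scripts to look and compute and a tool call to move; the robot and the scene stay as the last step left them, time stands still between calls to the robot, and variables do not carry over. Pictures are saved under pics/ and viewed, at most 10 in all, crops included, and the job is handed in when it is done.

Besides the shell and the picture viewer there is one more tool, called after ">>>" as name(argument=value, ...), one argument or row to a line, values as JSON. move_arm: Moves the arm, as the interface text tells. Its arguments: {"type":"object","properties":{"increments":{"type":"array"}},"required":["increments"]}

```bash
mkdir -p pics; cat > h.py <<'E'
import numpy as np, cv2
from scipy.spatial.transform import Rotation as R
from bench import r, imaging, job
def snap(n):
    s=r.state(); d=imaging.snapshot(n)
    h=d["img"].shape[0]; d["f"]=h/2/np.tan(np.radians(d["vfov"])/2)
    if n=="wrist":
        T=np.array(d["tool_from_camera"]); Rt=R.from_quat(s["ee_rot"]).as_matrix()
        d["eye"]=Rt@T[:3,3]+s["ee_pos"]; d["M"]=Rt@T[:3,:3]
    else:
        o=np.array(d["orientation"]); d["M"]=o if o.shape==(3,3) else R.from_quat(o).as_matrix()
        d["eye"]=np.array(d["eye"])
    return d
def ray(d,u,v):
    return d["M"]@np.array([(u-d["cx"])/d["f"],(v-d["cy"])/d["f"],1])
def onz(d,u,v,z):
    k=ray(d,u,v); return d["eye"]+k*(z-d["eye"][2])/k[2]
def proj(d,p):
    c=d["M"].T@(np.array(p)-d["eye"]); return np.array([d["cx"]+d["f"]*c[0]/c[2],d["cy"]+d["f"]*c[1]/c[2]])
E
python3 - <<'E'
from h import *
a=snap("scene");b=snap("top")
for n,d in(("scene",a),("top",b)):
    cv2.imwrite(f"pics/{n}0.png",d["img"]); print(n,d["eye"],d["vfov"],d["cx"],d["cy"],d["M"].round(3).tolist())
cv2.imwrite("pics/top0.png",b["img"])
print(r.state(),r.pinch_z)
E
```

```text
scene [ 1.28255075 -0.38851085  0.93074598] 44.06878608491863 265.5249628331033 196.5373141849762 [[0.535, 0.595, -0.6], [0.845, -0.381, 0.375], [-0.005, -0.708, -0.706]]
top [0.48640348 0.04207467 1.09214595] 54.89956779485492 254.75459261347999 194.80039652070408 [[-0.009, -0.997, 0.071], [-1.0, 0.009, -0.0], [-0.001, -0.071, -0.997]]
{'time': 0.1, 'joint_pos': array([ 1.11471923e+00,  3.81140016e-01,  1.29809838e+00, -3.91354114e-05,
        1.46359784e+00, -2.15284376e-01]), 'dq': array([-0.00124965,  0.00060956, -0.00144429, -0.00095228, -0.00079993,
        0.00055238]), 'tau': array([ 2.00645103e-03, -4.38648176e+01, -2.24909914e+01,  7.13641243e-02,
        3.42107238e-02, -9.23105927e-05]), 'ee_pos': array([0.13104293, 0.5338824 , 0.20392262]), 'ee_rot': array([ 1.20103594e-01,  9.92761170e-01, -5.93497851e-04, -1.86458152e-04]), 'ft_force': array([ 0.6321294 ,  0.02161457, -0.12498796]), 'torque': array([-0.03079706, -0.00880424,  0.00980085]), 'grasp_force': 0.0, 'grip_width': 0.08821270310962633} -0.0187
```

View pics/top0.png

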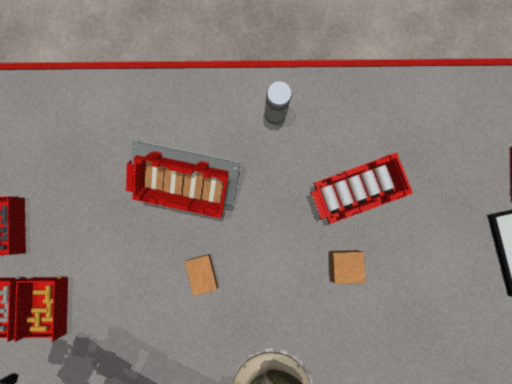

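View pics/scene0.png

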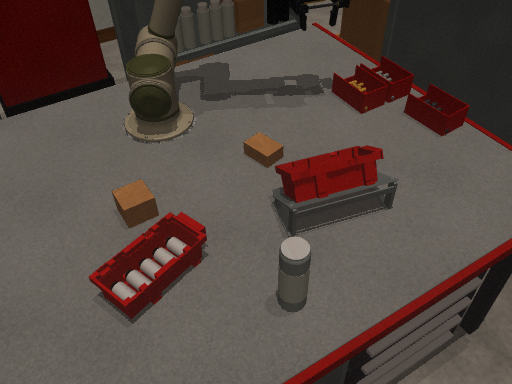

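The top view shows +x up and +y left. The upper tote is at about (180,183) with its pull flange at the left end (131,173). The lower tote is at about (362,188); the scene view puts its flange at (190,228), which is also its +y (left) end. The upper tote therefore has to turn about 180°.

```bash
cat >> h.py <<'E'
def red(d,roi=None):
    h=cv2.cvtColor(d["img"],cv2.COLOR_BGR2HSV)
    m=(((h[...,0]<8)|(h[...,0]>172))&(h[...,1]>150)&(h[...,2]>50)).astype(np.uint8)
    if roi:
        k=np.zeros_like(m);u0,v0,u1,v1=roi;k[v0:v1,u0:u1]=1;m*=k
    return m
E
python3 - <<'E'
from h import *
b=snap("top")
m=red(b,(290,130,430,240)); p=np.argwhere(m)[:,::-1]
w=np.array([onz(b,u,v,.08)[:2] for u,v in p])
rc=cv2.minAreaRect((w*1000).astype(np.float32)); print("lower",rc,cv2.boxPoints(rc).round().tolist())
m=red(b,(100,130,245,230)); p=np.argwhere(m)[:,::-1]
w=np.array([onz(b,u,v,.13)[:2] for u,v in p])
rc=cv2.minAreaRect((w*1000).astype(np.float32)); print("upper z=.13",rc,cv2.boxPoints(rc).round().tolist())
c=np.vstack([np.hstack([b["img"][135:235,100:250]]) ,b["img"][140:240,290:440]])
cv2.imwrite("pics/crop0.png",cv2.resize(c,None,fx=3.0,fy=3.0,interpolation=cv2.INTER_CUBIC))
E
```

```text
lower ((572.2625732421875, -246.7437286376953), (121.74322509765625, 262.4293518066406), 19.94580078125) [[470.0, -144.0], [560.0, -391.0], [674.0, -349.0], [585.0, -103.0]]
upper z=.13 ((591.2027587890625, 248.62265014648438), (270.865234375, 135.645263671875), 77.56640625) [[496.0, 131.0], [628.0, 102.0], [687.0, 366.0], [554.0, 395.0]]
```

View pics/crop0.png

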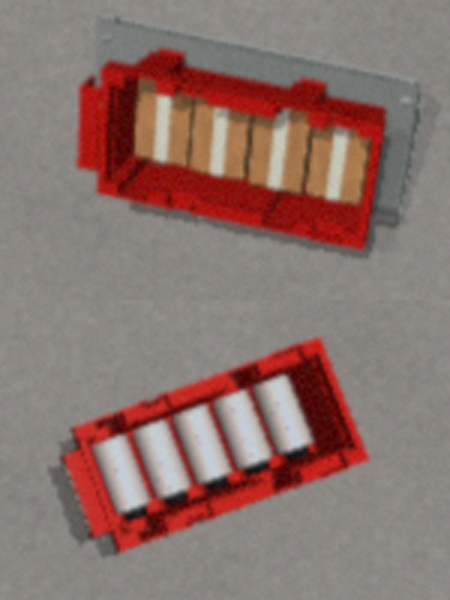

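```bash
python3 - <<'E'
from h import *
b=snap("top")
N=[onz(b,u,v,.098) for u,v in((132.7,200),(221.7,217.7))]
F=[onz(b,u,v,.159) for u,v in((136,156.7),(228.3,170))]
for P in(N,F):
    d=P[0]-P[1]; print([p.round(3).tolist() for p in P],"len",np.linalg.norm(d),"yaw",np.degrees(np.arctan2(d[1],d[0])))
n=(N[0]+N[1])/2; f=(F[0]+F[1])/2; print(n,f,np.linalg.norm((f-n)))
can=onz(b,279,93,.19); print("can",can)
s=r.state(); print(np.degrees(s["joint_pos"]))
d=snap("wrist"); print(np.array(d["tool_from_camera"]).round(3).tolist(),d["vfov"])
# target tool pose: tool y at yaw -12.4 up-slope, tool z = -n
a=np.radians(-12.4);t=np.radians(30)
hx=np.array([np.cos(a),np.sin(a),0]);z=np.array([0,0,1])
nn=-np.sin(t)*hx+np.cos(t)*z; ty=np.cos(t)*hx+np.sin(t)*z; tz=-nn; tx=np.cross(ty,tz)
Rg=R.from_matrix(np.c_[tx,ty,tz]); R0=R.from_quat(s["ee_rot"])
rv=(Rg*R0.inv()).as_rotvec(); print("rotvec/90",rv/(np.pi/2),np.degrees(np.linalg.norm(rv)))
Rh=R.from_matrix(np.c_[np.cross(hx,-z),hx,-z]); print("yaw only",(Rh*R0.inv()).as_rotvec()/(np.pi/2))
E
```

```text
[[0.546, 0.371, 0.098], [0.497, 0.131, 0.098]] len 0.24478196003588942 yaw 78.25866241109468
[[0.653, 0.344, 0.159], [0.617, 0.109, 0.159]] len 0.23804524931721702 yaw 81.21473027665245
[0.52154726 0.25112162 0.098     ] [0.63513027 0.22631348 0.159     ] 0.13129182328343478
can [ 0.80505094 -0.02086896  0.19      ]
[ 6.38681571e+01  2.18280359e+01  7.43624990e+01 -4.88194516e-04
  8.38573082e+01 -1.23362361e+01]
[[-0.001, -0.958, -0.285, 0.073], [1.0, -0.001, 0.0, 0.001], [-0.0, -0.285, 0.958, -0.181], [0.0, 0.0, 0.0, 1.0]] 64.03315831888547
rotvec/90 [ 0.19483028 -0.31320211 -0.95992071] 92.55143182899924
yaw only [ 2.02710311e-04 -5.52520919e-04 -9.84493778e-01]
```

>>> move_arm(
  increments=[
    {"z": 0.1},
    {"z": 0.16},
    {"x": 0.69,"y": -0.48,"z": 0.16,"wx": 0.195,"wy": -0.313,"wz": -0.96,"claw": -1},
    {"x": 0.69,"y": -0.48,"z": 0.16,"wx": 0.195,"wy": -0.313,"wz": -0.96,"claw": -1},
    {"x": 0.69,"y": -0.48,"z": 0.16,"wx": 0.195,"wy": -0.313,"wz": -0.96,"claw": -1},
    {"x": 0.69,"y": -0.48,"z": 0.16,"wx": 0.195,"wy": -0.313,"wz": -0.96,"claw": -1},
    {"x": 0.69,"y": -0.48,"z": 0.16,"wx": 0.195,"wy": -0.313,"wz": -0.96,"claw": -1},
    {"x": 0.69,"y": -0.48,"z": 0.16,"wx": 0.195,"wy": -0.313,"wz": -0.96,"claw": -1},
  ],
)

```text
invalid input at $.increments[0]: expected keys x, y, z, wx, wy, wz, claw
```

```bash
cat >> h.py <<'E'
def rotto(ty,tz):
    "rotvec/90 from the present pose to tool axes ty,tz"
    Rg=R.from_matrix(np.c_[np.cross(ty,tz),ty,tz]); return ((Rg*R.from_quat(r.state()["ee_rot"]).inv()).as_rotvec()/(np.pi/2)).round(4)
def slope(yawdeg,tilt=30):
    a,t=np.radians(yawdeg),np.radians(tilt); hx=np.array([np.cos(a),np.sin(a),0]); z=np.array([0,0,1.])
    return np.cos(t)*hx+np.sin(t)*z, np.sin(t)*hx-np.cos(t)*z
E
python3 -c "
from h import *
s=r.state();print(s['ee_pos'],s['time'],rotto(*slope(-12)),(np.array([.545,.246,.3])-s['ee_pos'])/.6,np.degrees(s['joint_pos']))"
```

```text
[0.13108905 0.53399702 0.2041754 ] 0.25 [ 0.1957 -0.3121 -0.9556] [ 0.68985158 -0.47999503  0.15970766] [ 6.38681400e+01  2.18236069e+01  7.43550892e+01  6.74508043e-04
  8.38602856e+01 -1.23360112e+01]
```

All keys are required in every row.

>>> move_arm(
  increments=[
    {"x": 0,"y": 0,"z": 0.16,"wx": 0,"wy": 0,"wz": 0,"claw": -1},
    {"x": 0.69,"y": -0.48,"z": 0.16,"wx": 0.195,"wy": -0.313,"wz": -0.956,"claw": -1},
    {"x": 0.69,"y": -0.48,"z": 0.16,"wx": 0.195,"wy": -0.313,"wz": -0.956,"claw": -1},
    {"x": 0.69,"y": -0.48,"z": 0.16,"wx": 0.195,"wy": -0.313,"wz": -0.956,"claw": -1},
    {"x": 0.69,"y": -0.48,"z": 0.16,"wx": 0.195,"wy": -0.313,"wz": -0.956,"claw": -1},
    {"x": 0.69,"y": -0.48,"z": 0.16,"wx": 0.195,"wy": -0.313,"wz": -0.956,"claw": -1},
    {"x": 0.69,"y": -0.48,"z": 0.16,"wx": 0.195,"wy": -0.313,"wz": -0.956,"claw": -1},
    {"x": 0.69,"y": -0.48,"z": 0.16,"wx": 0.195,"wy": -0.313,"wz": -0.956,"claw": -1},
  ],
)

```text
time: 1.05
ee_pos: [0.4186, 0.3335, 0.2867]
ee_rot: [0.57, 0.801, 0.114, 0.141]
ft_force: [0.7, 0.1, -0.8]
grip_width: 0.0883
grasp_force: 0.0
```

```bash
python3 -c "
from h import *
s=r.state();print(s['ee_pos'],s['time'],rotto(*slope(-12)),(np.array([.545,.246,.3])-s['ee_pos'])/.6,np.degrees(s['joint_pos']))"
```

```text
[0.41857761 0.33349108 0.28665107] 1.05 [ 0.0679 -0.1066 -0.3281] [ 0.21070398 -0.14581846  0.02224821] [ 30.97558385   9.75534249  80.92155822 -10.07346838  70.89237836
  13.64775995]
```

>>> move_arm(
  increments=[
    {"x": 0.21,"y": -0.146,"z": 0.022,"wx": 0.068,"wy": -0.107,"wz": -0.328,"claw": -1},
    {"x": 0.21,"y": -0.146,"z": 0.022,"wx": 0.068,"wy": -0.107,"wz": -0.328,"claw": -1},
    {"x": 0.21,"y": -0.146,"z": 0.022,"wx": 0.068,"wy": -0.107,"wz": -0.328,"claw": -1},
    {"x": 0.21,"y": -0.146,"z": 0.022,"wx": 0.068,"wy": -0.107,"wz": -0.328,"claw": -1},
    {"x": 0.21,"y": -0.146,"z": 0.022,"wx": 0.068,"wy": -0.107,"wz": -0.328,"claw": -1},
    {"x": 0.21,"y": -0.146,"z": 0.022,"wx": 0.068,"wy": -0.107,"wz": -0.328,"claw": -1},
  ],
)

```text
time: 1.65
ee_pos: [0.5428, 0.2479, 0.2993]
ee_rot: [0.748, 0.612, 0.162, 0.2]
ft_force: [-0.0, 0.1, 0.3]
grip_width: 0.0882
grasp_force: 0.0
```

```bash
python3 -c "
from h import *
s=r.state();print(s['ee_pos'],s['time'],rotto(*slope(-12)),np.degrees(s['joint_pos']))
d=snap('wrist');cv2.imwrite('pics/w1.png',d['img'])
g=np.array([.619,.230,.1555])
t=np.array(slope(-12)); x=np.array([-np.sin(np.radians(-12)),np.cos(np.radians(-12)),0])
for k in(0,.122,-.122): print(k,proj(d,g+k*x))
"
```

```text
[0.54276652 0.24787886 0.29928013] 1.65 [ 0.0012 -0.0018 -0.0058] [ 20.51129898  13.52988925  77.02551063 -17.10168598  64.56040053
  35.92112607]
0 [247.77010359 168.94499254]
0.122 [248.27247228  53.23849684]
-0.122 [247.35738737 264.00256442]
```

View pics/w1.png

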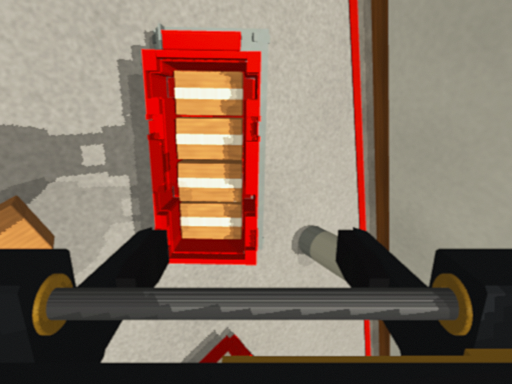

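The wrist view looks square into the tote. The -y rim is on the right (outer edge at u≈258–262, corners at v≈52 and 264), and the flange is at the top, close to prediction. I'll refine with rays onto the rim plane.

```bash
python3 - <<'E'
from h import *
d=snap("wrist"); ty,tz=slope(-12); n=-tz; x=np.cross(ty,n)*1.0
x=np.array([-np.sin(np.radians(-12)),np.cos(np.radians(-12)),0])
m=red(d,(135,25,275,270))
g0=np.array([.619,.230,.1555])
def plane(u,v,off=0):
    k=ray(d,u,v); return d["eye"]+k*(((g0+off*n-d["eye"])@n)/(k@n))
c=lambda P:((P-g0)@x*1e3,(P-g0)@ty*1e3)   # local mm: along tote x, up slope
Rr=[];L=[]
for v in range(70,250,4):
    us=np.flatnonzero(m[v]); 
    if len(us): Rr.append(c(plane(us.max()+1,v+.5))); L.append(c(plane(us.min(),v+.5)))
Rr=np.array(Rr);L=np.array(L)
for n_,A in(("R",Rr),("L",L)):
    p=np.polyfit(A[:,0],A[:,1],1); q=A[abs(A[:,1]-np.polyval(p,A[:,0]))<1.5]; p=np.polyfit(q[:,0],q[:,1],1)
    print(n_,len(q),"slope deg",np.degrees(np.arctan(p[0])),"at0",p[1])
for u in(160,180,200,220,235,247,253):
    vs=np.flatnonzero(m[:,u]); print(u,[round(c(plane(u+.5,vv))[0],1) for vv in(vs.min(),vs.max()+1)])
E
```

```text
R 43 slope deg 0.18278724106853364 at0 12.47337478089165
L 19 slope deg -0.008381722142219505 at0 -110.80203170888551
160 [np.float64(124.6), np.float64(-77.9)]
180 [np.float64(142.4), np.float64(-122.7)]
200 [np.float64(142.6), np.float64(-122.5)]
220 [np.float64(142.8), np.float64(-122.2)]
235 [np.float64(142.0), np.float64(-123.5)]
247 [np.float64(123.4), np.float64(-123.4)]
253 [np.float64(123.4), np.float64(-123.3)]
```

>>> move_arm(
  increments=[
    {"x": 0.1,"y": -0.024,"z": -0.182,"wx": 0,"wy": 0,"wz": 0,"claw": -0.3},
    {"x": 0.1,"y": -0.024,"z": -0.182,"wx": 0,"wy": 0,"wz": 0,"claw": -0.3},
    {"x": 0.1,"y": -0.024,"z": -0.182,"wx": 0,"wy": 0,"wz": 0,"claw": -0.3},
    {"x": 0.1,"y": -0.024,"z": -0.182,"wx": 0,"wy": 0,"wz": 0,"claw": -0.3},
    {"x": 0.1,"y": -0.024,"z": -0.182,"wx": 0,"wy": 0,"wz": 0,"claw": -0.3},
  ],
)

```text
time: 2.25
ee_pos: [0.6031, 0.2336, 0.1913]
ee_rot: [0.748, 0.611, 0.163, 0.201]
ft_force: [0.0, -0.9, 1.2]
grip_width: 0.0577
grasp_force: 0.0
```

```bash
python3 -c "
from h import *
s=r.state();print(s['ee_pos'],s['time'],rotto(*slope(-12)),(np.array([.6344,.2267,.1381])-s['ee_pos'])/.6, s['ft_force'],s['torque'],s['grip_width'])
d=snap('wrist');cv2.imwrite('pics/w2.png',d['img'])
"
```

```text
[0.60310959 0.23358928 0.19130199] 2.25 [ 0.0007 -0.0006 -0.0045] [ 0.05215069 -0.01148214 -0.08866998] [ 0.03694851 -0.91235947  1.16607389] [-0.02377854  0.27783474 -0.01735104] 0.05774591267360766
```

View pics/w2.png

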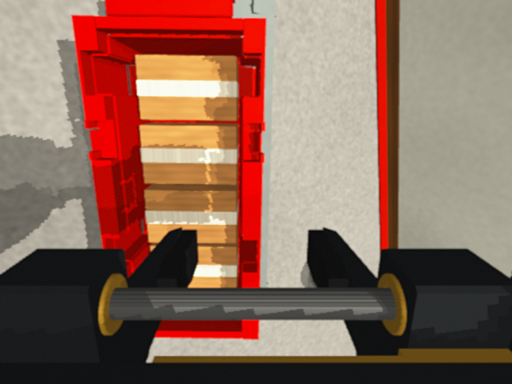

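The open fingers (u≈185 and 320) straddle the right rim (u≈252), so I'll descend and close.

>>> move_arm(
  increments=[
    {"x": 0.026,"y": -0.006,"z": -0.044,"wx": 0,"wy": 0,"wz": -0.004,"claw": -0.3},
    {"x": 0.052,"y": -0.0115,"z": -0.0885,"wx": 0,"wy": 0,"wz": -0.004,"claw": -0.3},
    {"x": 0.052,"y": -0.0115,"z": -0.0885,"wx": 0,"wy": 0,"wz": -0.004,"claw": -0.3},
    {"x": 0.052,"y": -0.0115,"z": -0.0885,"wx": 0,"wy": 0,"wz": -0.004,"claw": -0.3},
    {"x": 0.052,"y": -0.0115,"z": -0.0885,"wx": 0,"wy": 0,"wz": -0.004,"claw": 1},
    {"x": 0.052,"y": -0.0115,"z": -0.0885,"wx": 0,"wy": 0,"wz": -0.004,"claw": 1},
    {"x": 0.052,"y": -0.0115,"z": -0.0885,"wx": 0,"wy": 0,"wz": -0.004,"claw": 1},
    {"x": 0.052,"y": -0.0115,"z": -0.0885,"wx": 0,"wy": 0,"wz": -0.004,"claw": 1},
  ],
)

```text
time: 3.1
ee_pos: [0.6344, 0.2264, 0.1378]
ee_rot: [0.751, 0.608, 0.162, 0.201]
ft_force: [0.8, 0.8, -0.8]
grip_width: 0.0274
grasp_force: 0.0
```

>>> move_arm(
  increments=[
    {"x": 0,"y": 0,"z": 0,"wx": 0,"wy": 0,"wz": 0,"claw": 1},
    {"x": 0,"y": 0,"z": 0,"wx": 0,"wy": 0,"wz": 0,"claw": 1},
    {"x": 0,"y": 0,"z": 0,"wx": 0,"wy": 0,"wz": 0,"claw": 1},
    {"x": 0,"y": 0,"z": 0,"wx": 0,"wy": 0,"wz": 0,"claw": 1},
  ],
)

```text
time: 3.5
ee_pos: [0.6345, 0.2261, 0.1371]
ee_rot: [0.751, 0.608, 0.162, 0.201]
ft_force: [0.0, -0.6, 0.4]
grip_width: 0.0004
grasp_force: 0.0
```

```bash
python3 -c "
from h import *
s=r.state();print(s['ee_pos'],s['time'],rotto(*slope(-12)),(np.array([.6344,.2267,.1381])-s['ee_pos'])/.6, s['ft_force'],s['torque'],s['grip_width'],s['grasp_force'])
"
```

```text
[0.63450099 0.2261369  0.137096  ] 3.5 [ 0.0007 -0.001   0.0003] [-0.00016832  0.00093849  0.00167334] [ 0.02376993 -0.55654219  0.37559232] [-0.01224756  0.35708347 -0.00881289] 0.00044709445937079584 0.0
```

```bash
python3 -c "
from h import *
d=snap('wrist');a=snap('scene')
cv2.imwrite('pics/w3.png',np.hstack([d['img'][:, 60:400],cv2.resize(a['img'][110:270,240:420],None,fx=2.4,fy=2.4,interpolation=cv2.INTER_CUBIC)]))
"
```

```text
(no output)
```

View pics/w3.png

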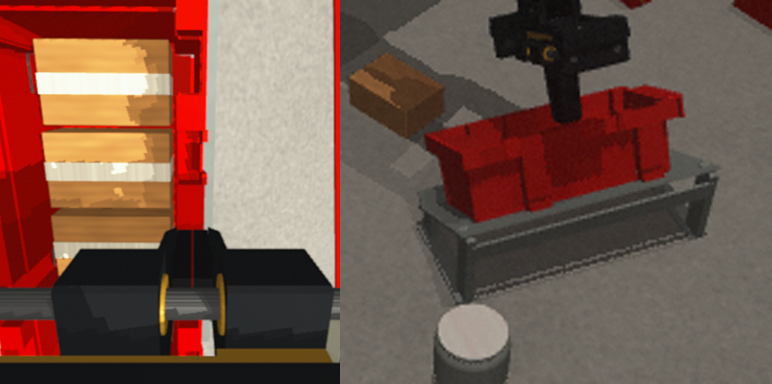

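The fingers closed to zero above the rim: the w3 crop shows both fingers together at u≈193, in front of the rim at 175–208. I'll triangulate the rim height across the wrist and scene views.

```bash
python3 - <<'E'
from h import *
s=r.state(); a=snap("scene"); w=snap("wrist")
print("f",a["f"],w["f"],w["cx"],w["cy"])
print("tcp in scene",proj(a,s["ee_pos"]),"wrist",proj(w,s["ee_pos"]))
im=cv2.imread("pics/w1.png")
# camera at w1 (pose then)
T=np.array(w["tool_from_camera"]); R1=R.from_quat([0.748,0.612,0.162,0.2]).as_matrix()
d=dict(w); d["eye"]=R1@T[:3,3]+np.array([.5428,.2479,.2993]); d["M"]=R1@T[:3,:3]
def tri(k1,p1,k2,p2):
    A=np.c_[k1,-k2]; t=np.linalg.lstsq(A,p2-p1,rcond=None)[0]; return p1+k1*t[0],p2+k2*t[1]
for c1,c2 in(((258,264),(276.7,167)),):
    P,Q=tri(ray(d,*c1),d["eye"],ray(a,*c2),a["eye"]); print(P,Q)
m=red(a,(265,140,395,215))
u0,v0=proj(a,s["ee_pos"]).round().astype(int)
for u in range(u0-20,u0+24,4):
    vs=np.flatnonzero(m[:,u]); print(u,vs.min() if len(vs) else None,vs.max() if len(vs) else None)
# known-size check: tote corner predicted from g
n=-np.array(slope(-12)[1]); ty=slope(-12)[0]; x=np.array([np.sin(np.radians(12)),np.cos(np.radians(12)),0])
g=np.array([.6217,.2294,.1606])
for dn in(0,-.02,-.04):
  print(dn,[proj(a,g+dn*n+k*x+.007*ty).round(1).tolist() for k in(-.122,0,.122)],[proj(d,g+dn*n+k*x+.007*ty).round(1).tolist() for k in(-.122,0,.122)])
E
```

```text
f 474.3966007158917 307.0664776885738 252.04584596140018 190.3315661238668
tcp in scene [336.64259874 173.2347777 ] wrist [250.37244483 222.28832736]
[0.60143175 0.11453605 0.1699045 ] [0.57369259 0.08713669 0.17872161]
317 156 197
321 155 197
325 154 196
329 160 193
333 161 192
337 160 191
341 150 190
345 149 189
349 148 188
353 147 187
357 146 186
0 [[290.7, 175.0], [336.6, 163.2], [380.3, 152.0]] [[256.9, 265.4], [258.3, 169.7], [260.0, 53.0]]
-0.02 [[292.1, 183.0], [337.7, 171.0], [381.1, 159.6]] [[256.7, 257.5], [258.0, 166.1], [259.6, 55.7]]
-0.04 [[293.4, 190.8], [338.8, 178.7], [382.0, 167.2]] [[256.5, 250.3], [257.8, 162.8], [259.2, 58.1]]
```

```bash
python3 - <<'E'
from h import *
a=snap("scene"); o=cv2.imread("pics/scene0.png"); w=snap("wrist")
f=lambda i:cv2.resize(i[135:225,265:400],None,fx=2.9,fy=2.9,interpolation=cv2.INTER_CUBIC)
c=np.vstack([f(o),f(a["img"])])
e=cv2.resize(w["img"][150:350,170:340],(400,470),interpolation=cv2.INTER_CUBIC)
e=cv2.copyMakeBorder(e,0,c.shape[0]-470,0,0,cv2.BORDER_CONSTANT)
cv2.imwrite("pics/c4.png",np.hstack([c,e])); print(c.shape)
m0=red({"img":o},(265,140,395,215));m1=red(a,(265,140,395,215))
print([(np.argwhere(m)[:,1].min(),np.argwhere(m)[:,1].max(),np.argwhere(m)[:,0].max()) for m in(m0,m1)])
E
```

```text
(522, 392, 3)
[(np.int64(275), np.int64(382), np.int64(202)), (np.int64(275), np.int64(382), np.int64(202))]
```

View pics/c4.png

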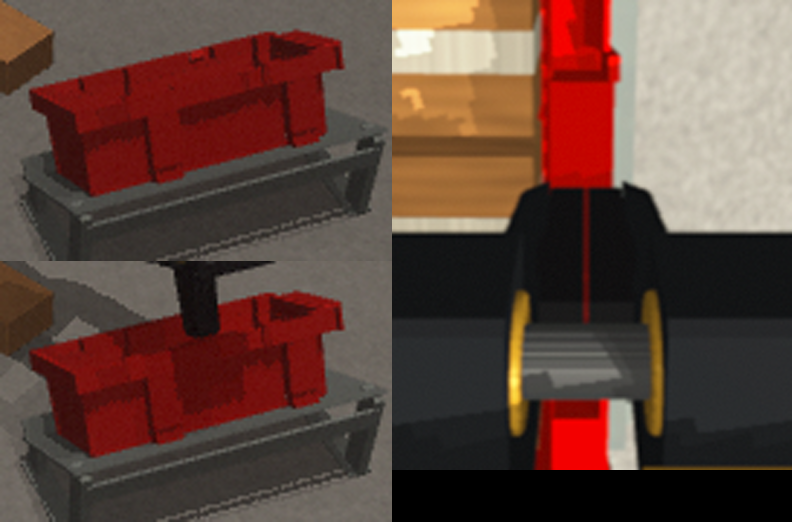

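c4 shows the closed tips (finger gap u≈585, end v≈185) directly above the red rim, not around it, so the visible fingertips sit short of the TCP. I'll feel for the rim with closed fingers.

>>> move_arm(
  increments=[
    {"x": 0.0016,"y": -0.0003,"z": -0.0029,"wx": 0,"wy": 0,"wz": 0,"claw": 1},
    {"x": 0.0033,"y": -0.0007,"z": -0.0058,"wx": 0,"wy": 0,"wz": 0,"claw": 1},
    {"x": 0.0049,"y": -0.001,"z": -0.0087,"wx": 0,"wy": 0,"wz": 0,"claw": 1},
    {"x": 0.0049,"y": -0.001,"z": -0.0087,"wx": 0,"wy": 0,"wz": 0,"claw": 1},
  ],
)

```text
time: 4.2
ee_pos: [0.6373, 0.2256, 0.1329]
ee_rot: [0.751, 0.608, 0.162, 0.201]
ft_force: [-8.1, -0.2, 8.4]
grip_width: 0.0005
grasp_force: 5.4
```

Contact came about 4 mm further down, so that gives the actual tip height. I'll back off, open, and descend 26 mm past the contact height.

>>> move_arm(
  increments=[
    {"x": -0.0122,"y": 0.0026,"z": 0.0217,"wx": 0,"wy": 0,"wz": 0,"claw": -0.3},
    {"x": -0.0122,"y": 0.0026,"z": 0.0217,"wx": 0,"wy": 0,"wz": 0,"claw": -0.3},
    {"x": -0.0122,"y": 0.0026,"z": 0.0217,"wx": 0,"wy": 0,"wz": 0,"claw": -0.3},
    {"x": -0.0122,"y": 0.0026,"z": 0.0217,"wx": 0,"wy": 0,"wz": 0,"claw": -0.3},
    {"x": -0.0122,"y": 0.0026,"z": 0.0217,"wx": 0,"wy": 0,"wz": 0,"claw": -0.3},
    {"x": -0.0122,"y": 0.0026,"z": 0.0217,"wx": 0,"wy": 0,"wz": 0,"claw": -0.3},
    {"x": 0,"y": 0,"z": 0,"wx": 0,"wy": 0,"wz": 0,"claw": -0.3},
    {"x": 0.008,"y": -0.0016,"z": -0.0136,"wx": 0,"wy": 0,"wz": 0,"claw": -0.3},
  ],
)

```text
time: 5.0
ee_pos: [0.6425, 0.2243, 0.1222]
ee_rot: [0.751, 0.608, 0.161, 0.201]
ft_force: [-0.6, 0.2, -0.1]
grip_width: 0.0571
grasp_force: 0.0
```

>>> move_arm(
  increments=[
    {"x": 0.006,"y": -0.0012,"z": -0.01,"wx": 0,"wy": 0,"wz": 0,"claw": -0.3},
    {"x": 0.0117,"y": -0.0024,"z": -0.0199,"wx": 0,"wy": 0,"wz": 0,"claw": -0.3},
    {"x": 0.0117,"y": -0.0024,"z": -0.0199,"wx": 0,"wy": 0,"wz": 0,"claw": 1},
    {"x": 0.0117,"y": -0.0024,"z": -0.0199,"wx": 0,"wy": 0,"wz": 0,"claw": 1},
    {"x": 0.0117,"y": -0.0024,"z": -0.0199,"wx": 0,"wy": 0,"wz": 0,"claw": 1},
    {"x": 0.0117,"y": -0.0024,"z": -0.0199,"wx": 0,"wy": 0,"wz": 0,"claw": 1},
    {"x": 0.0117,"y": -0.0024,"z": -0.0199,"wx": 0,"wy": 0,"wz": 0,"claw": 1},
    {"x": 0.0117,"y": -0.0024,"z": -0.0199,"wx": 0,"wy": 0,"wz": 0,"claw": 1},
  ],
)

```text
time: 5.8
ee_pos: [0.6485, 0.2233, 0.1117]
ee_rot: [0.751, 0.608, 0.161, 0.201]
ft_force: [-3.8, 1.4, 0.4]
grip_width: 0.0155
grasp_force: 29.4
```

```bash
cat > st.py <<'E'
from h import *
s=r.state();print("t",s['time'],"p",s['ee_pos'].round(4),"F",s['ft_force'].round(2),"M",s['torque'].round(3),"w",round(s['grip_width'],4),s['grasp_force'])
Rm=R.from_quat(s['ee_rot']).as_matrix(); print("ty",Rm[:,1].round(3),"yaw",np.degrees(np.arctan2(Rm[1,1],Rm[0,1])).round(2),"tz",Rm[:,2].round(3),"j",np.degrees(s['joint_pos']).round(0))
E
python3 st.py
```

```text
t 5.8 p [0.6485 0.2233 0.1117] F [-3.78  1.42  0.4 ] M [ 0.082  0.794 -0.031] w 0.0155 29.427178393816575
ty [ 0.848 -0.18   0.498] yaw -11.97 tz [ 0.486 -0.105 -0.867] j [ 14.  31.  82. -20.  41.  38.]
```

Gripped the rim (15.5 mm wide, 29 N). Lifting gently.

>>> move_arm(
  increments=[
    {"x": 0,"y": 0,"z": 0.008,"wx": 0,"wy": 0,"wz": 0,"claw": 1},
    {"x": 0,"y": 0,"z": 0.02,"wx": 0,"wy": 0,"wz": 0,"claw": 1},
    {"x": 0,"y": 0,"z": 0.04,"wx": 0,"wy": 0,"wz": 0,"claw": 1},
    {"x": 0,"y": 0,"z": 0.06,"wx": 0,"wy": 0,"wz": 0,"claw": 1},
    {"x": 0,"y": 0,"z": 0.085,"wx": 0,"wy": 0,"wz": 0,"claw": 1},
    {"x": 0,"y": 0,"z": 0.11,"wx": 0,"wy": 0,"wz": 0,"claw": 1},
    {"x": 0,"y": 0,"z": 0.135,"wx": 0,"wy": 0,"wz": 0,"claw": 1},
    {"x": 0,"y": 0,"z": 0.16,"wx": 0,"wy": 0,"wz": 0,"claw": 1},
  ],
)

```text
time: 6.6
ee_pos: [0.6493, 0.2232, 0.2097]
ee_rot: [0.751, 0.608, 0.162, 0.201]
ft_force: [-0.1, -0.2, -2.6]
grip_width: 0.0151
grasp_force: 29.8
```

```bash
python3 st.py
```

```text
t 6.6 p [0.6493 0.2232 0.2097] F [-0.06 -0.15 -2.59] M [-0.014  0.44  -0.012] w 0.0151 29.75176594220102
ty [ 0.847 -0.18   0.5  ] yaw -11.99 tz [ 0.489 -0.105 -0.866] j [ 14.  25.  74. -16.  54.  33.]
```

>>> move_arm(
  increments=[
    {"x": -0.01,"y": 0,"z": 0.02,"wx": 0.006,"wy": 0.03,"wz": 0,"claw": 1},
    {"x": -0.03,"y": 0,"z": 0.05,"wx": 0.015,"wy": 0.07,"wz": 0,"claw": 1},
    {"x": -0.055,"y": 0,"z": 0.08,"wx": 0.025,"wy": 0.12,"wz": 0,"claw": 1},
    {"x": -0.08,"y": 0,"z": 0.11,"wx": 0.036,"wy": 0.17,"wz": 0,"claw": 1},
    {"x": -0.105,"y": 0,"z": 0.14,"wx": 0.047,"wy": 0.22,"wz": 0,"claw": 1},
    {"x": -0.13,"y": 0,"z": 0.17,"wx": 0.058,"wy": 0.27,"wz": 0,"claw": 1},
    {"x": -0.145,"y": 0,"z": 0.19,"wx": 0.065,"wy": 0.306,"wz": 0,"claw": 1},
    {"x": -0.15,"y": 0,"z": 0.2,"wx": 0.069,"wy": 0.326,"wz": 0,"claw": 1},
  ],
)

```text
time: 7.4
ee_pos: [0.5591, 0.2231, 0.3306]
ee_rot: [0.777, 0.63, 0.0, 0.0]
ft_force: [-0.0, 0.4, -2.6]
grip_width: 0.0151
grasp_force: 30.2
```

```bash
python3 st.py
```

```text
t 7.4 p [0.5591 0.2231 0.3306] F [-0.05  0.43 -2.59] M [-0.122 -0.013  0.027] w 0.0151 30.176002085208893
ty [ 0.978 -0.207  0.001] yaw -11.94 tz [ 0.001 -0.    -1.   ] j [ 11.  25.  49.  -0. 106.  22.]
```

>>> move_arm(
  increments=[
    {"x": 0,"y": -0.01,"z": 0,"wx": 0,"wy": 0,"wz": -0.025,"claw": 1},
    {"x": 0,"y": -0.04,"z": 0,"wx": 0,"wy": 0,"wz": -0.08,"claw": 1},
    {"x": 0,"y": -0.08,"z": 0,"wx": 0,"wy": 0,"wz": -0.15,"claw": 1},
    {"x": 0,"y": -0.12,"z": 0,"wx": 0,"wy": 0,"wz": -0.23,"claw": 1},
    {"x": 0,"y": -0.16,"z": 0,"wx": 0,"wy": 0,"wz": -0.31,"claw": 1},
    {"x": 0,"y": -0.2,"z": 0,"wx": 0,"wy": 0,"wz": -0.39,"claw": 1},
    {"x": 0,"y": -0.24,"z": 0,"wx": 0,"wy": 0,"wz": -0.47,"claw": 1},
    {"x": 0,"y": -0.28,"z": 0,"wx": 0,"wy": 0,"wz": -0.55,"claw": 1},
  ],
)

```text
time: 8.2
ee_pos: [0.5589, 0.0539, 0.3281]
ee_rot: [0.97, 0.243, -0.001, 0.0]
ft_force: [0.0, 0.2, -2.8]
grip_width: 0.0147
grasp_force: 30.2
```

>>> move_arm(
  increments=[
    {"x": 0,"y": -0.04,"z": 0,"wx": 0,"wy": 0,"wz": -0.08,"claw": 1},
    {"x": 0,"y": -0.08,"z": 0,"wx": 0,"wy": 0,"wz": -0.16,"claw": 1},
    {"x": 0,"y": -0.12,"z": 0,"wx": 0,"wy": 0,"wz": -0.24,"claw": 1},
    {"x": 0,"y": -0.16,"z": 0,"wx": 0,"wy": 0,"wz": -0.32,"claw": 1},
    {"x": 0,"y": -0.2,"z": 0,"wx": 0,"wy": 0,"wz": -0.4,"claw": 1},
    {"x": 0,"y": -0.24,"z": 0,"wx": 0,"wy": 0,"wz": -0.48,"claw": 1},
    {"x": 0,"y": -0.28,"z": 0,"wx": 0,"wy": 0,"wz": -0.56,"claw": 1},
    {"x": 0,"y": -0.32,"z": 0,"wx": 0,"wy": 0,"wz": -0.63,"claw": 1},
  ],
)

```text
time: 9.0
ee_pos: [0.5588, -0.138, 0.328]
ee_rot: [0.969, -0.247, -0.0, -0.0]
ft_force: [-0.3, -0.0, -2.4]
grip_width: 0.015
grasp_force: 30.2
```

```bash
python3 st.py
```

```text
t 9.0 p [ 0.5588 -0.138   0.328 ] F [-0.32 -0.   -2.35] M [-0.09   0.178 -0.014] w 0.015 30.18688827753067
ty [-0.478 -0.878 -0.001] yaw -118.55 tz [-0.     0.001 -1.   ] j [-26.  22.  55.   0. 104.  93.]
```

>>> move_arm(
  increments=[
    {"x": -0.007,"y": -0.03,"z": -0.02,"wx": 0,"wy": 0,"wz": -0.07,"claw": 1},
    {"x": -0.014,"y": -0.06,"z": -0.05,"wx": 0,"wy": 0,"wz": -0.14,"claw": 1},
    {"x": -0.022,"y": -0.095,"z": -0.085,"wx": 0,"wy": 0,"wz": -0.21,"claw": 1},
    {"x": -0.03,"y": -0.13,"z": -0.12,"wx": 0,"wy": 0,"wz": -0.28,"claw": 1},
    {"x": -0.038,"y": -0.165,"z": -0.155,"wx": 0,"wy": 0,"wz": -0.35,"claw": 1},
    {"x": -0.046,"y": -0.195,"z": -0.185,"wx": 0,"wy": 0,"wz": -0.41,"claw": 1},
    {"x": -0.053,"y": -0.215,"z": -0.21,"wx": 0,"wy": 0,"wz": -0.445,"claw": 1},
    {"x": -0.057,"y": -0.226,"z": -0.23,"wx": 0,"wy": 0,"wz": -0.46,"claw": 1},
  ],
)

```text
time: 9.8
ee_pos: [0.5242, -0.2734, 0.1889]
ee_rot: [0.82, -0.572, -0.001, -0.001]
ft_force: [0.3, 0.0, -2.0]
grip_width: 0.015
grasp_force: 30.2
```

```bash
python3 st.py; python3 - <<'E'
from h import *
b=snap("top");a=snap("scene")
print(b["img"].shape)
f=lambda i,k:cv2.resize(i,None,fx=k,fy=k,interpolation=cv2.INTER_CUBIC)
c1=f(b["img"][130:245,295:435],2.8); c2=f(a["img"][180:330,70:230],2.5)
h=max(c1.shape[0],c2.shape[0]); pad=lambda i:cv2.copyMakeBorder(i,0,h-i.shape[0],0,0,cv2.BORDER_CONSTANT)
cv2.imwrite("pics/c5.png",np.hstack([pad(c1),pad(c2)]))
E
```

```text
t 9.8 p [ 0.5242 -0.2734  0.1889] F [ 0.3   0.02 -1.99] M [-0.003  0.256 -0.021] w 0.015 30.19971191883087
ty [-0.938 -0.346 -0.001] yaw -159.77 tz [-0.     0.002 -1.   ] j [-39.  27.  69.   0.  84. 121.]
(384, 512, 3)
```

View pics/c5.png

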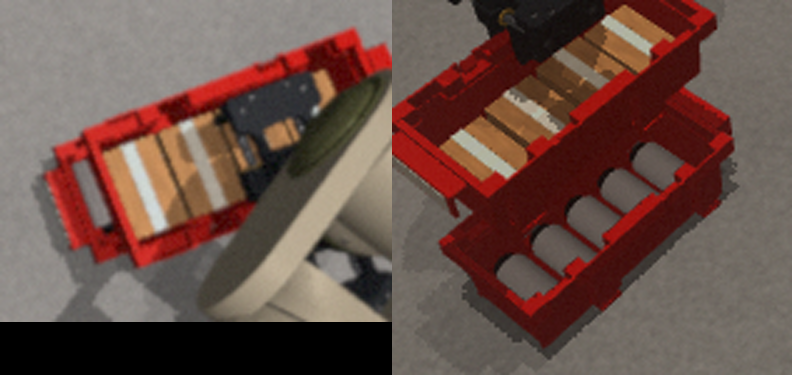

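The right view shows the upper tote hovering over the lower one, turned end for end with its flange at the far lower-left. In the top view its -x/+y corner is at crop (85,130). I'll get height and offset from those.

```bash
python3 - <<'E'
from h import *
b=snap("top");a=snap("scene"); s=r.state()
def tri(c1,c2):
    k1,k2=ray(b,*c1),ray(a,*c2); t=np.linalg.lstsq(np.c_[k1,-k2],a["eye"]-b["eye"],rcond=None)[0]
    return (b["eye"]+k1*t[0]).round(4),(a["eye"]+k2*t[1]).round(4)
print("tri",tri((325.4,176.4),(200.4,188)))
Rm=R.from_quat(s["ee_rot"]).as_matrix(); X=Rm[:,0]; Y=-Rm[:,1]
# rim top height guesses -> edges in the tote frame measured off the TCP (rim mid y=-54)
m=red(b,(300,130,425,235))
for zt in(.215,.225,.235):
    P=s["ee_pos"]*[1,1,0]
    w=np.array([onz(b,u+.0,v+.0,zt) for v,u in np.argwhere(m)])
    q=np.c_[(w-P)@X,(w-P)@Y]*1e3
    # long +y edge: max Y per X bin away from the lower tote; -x edge: min X per Y bin
    e=[(x0+5,q[(q[:,0]>x0)&(q[:,0]<x0+10)][:,1].max()) for x0 in range(-110,20,10)]
    print(zt,"y edge (want 115)",np.round(e,1)[:,1].tolist())
pm=[proj(b,s["ee_pos"]*[1,1,0]+[0,0,z]+X*-.122+Y*.115).round(1).tolist() for z in(.215,.225,.235)]
pa=[proj(a,s["ee_pos"]*[1,1,0]+[0,0,z]+X*-.122+Y*.115).round(1).tolist() for z in(.205,.215,.225,.235)]
print(pm,pa)
# lower tote corner (its +x,-y rim corner) predicted in scene
u=np.array([np.cos(np.radians(109.95)),np.sin(np.radians(109.95)),0]);v=np.array([-u[1],u[0],0]);o=np.array([.5753,-.2552,.08])
for sx,sy in((.122,-.061),(-.122,-.061)): print("low",proj(a,o+sx*u+sy*v).round(1))
E
```

```text
tri (array([ 0.5896, -0.1239,  0.2316]), array([ 0.5918, -0.1197,  0.231 ]))
0.215 y edge (want 115) [114.2, 114.3, 115.4, 114.2, 113.9, 114.4, 113.2, 113.4, 113.5, 114.1, 114.2, 113.9, 114.1]
0.225 y edge (want 115) [113.7, 114.4, 114.9, 113.7, 113.9, 113.6, 112.4, 112.9, 113.6, 113.3, 113.8, 113.1, 113.6]
0.235 y edge (want 115) [113.0, 114.0, 114.5, 113.3, 113.5, 113.2, 112.5, 112.7, 113.2, 113.4, 113.0, 113.2, 112.9]
[[321.5, 177.0], [322.2, 176.5], [323.0, 175.9]] [[202.1, 195.8], [201.7, 192.5], [201.2, 189.1], [200.7, 185.8]]
low [206.8 234. ]
low [126.4 305.4]
```

```bash
python3 - <<'E'
from h import *
w=snap("wrist"); s=r.state(); m=red(w)
T=np.array(w["tool_from_camera"])
for v in range(0,260,10):
    us=np.flatnonzero(m[v]); 
    if len(us):
        seg=np.split(us,np.flatnonzero(np.diff(us)>2)+1); print(v,[(int(g[0]),int(g[-1])) for g in seg if len(g)>2])
Ti=np.linalg.inv(T)
def pt(p):
    c=Ti@np.r_[p,1]; return (w["cx"]+w["f"]*c[0]/c[2]).round(1),(w["cy"]+w["f"]*c[1]/c[2]).round(1)
for zz in(-.028,-.039,-.05):
    # tool y = -(tote y)-.054 ; tote corners (122,+-61), flange end(140)
    print(zz,[pt([x,-(y+.054),zz]) for x,y in((.122,.061),(.122,-.061),(.140,0.0),(-.122,.061))])
cv2.imwrite("pics/w6.png",w["img"])
E
```

```text
0 [(0, 271)]
10 [(0, 271)]
20 [(0, 271)]
30 [(0, 150), (231, 271)]
40 [(0, 77), (236, 270)]
50 [(0, 74), (237, 270)]
60 [(0, 75), (237, 270)]
70 [(0, 76), (237, 270)]
80 [(0, 78), (238, 270)]
90 [(0, 79), (238, 270)]
100 [(0, 86), (233, 270)]
110 [(0, 87), (233, 270)]
120 [(0, 89), (233, 269)]
130 [(0, 93), (114, 157), (161, 166), (232, 269)]
140 [(0, 87), (235, 271)]
150 [(0, 89), (235, 271)]
160 [(0, 90), (235, 266)]
170 [(0, 92), (235, 266)]
180 [(0, 92), (235, 266)]
190 [(0, 93), (235, 270)]
200 [(0, 96), (236, 270)]
210 [(0, 98), (235, 268)]
220 [(1, 99), (236, 268)]
230 [(4, 100), (235, 268)]
240 [(6, 100), (235, 268)]
250 [(8, 102), (235, 268)]
-0.028 [(np.float64(-11.1), np.float64(-19.3)), (np.float64(271.7), np.float64(-19.6)), (np.float64(125.3), np.float64(-69.5)), (np.float64(79.7), np.float64(408.6))]
-0.039 [(np.float64(-33.8), np.float64(-29.5)), (np.float64(273.3), np.float64(-29.9)), (np.float64(113.8), np.float64(-84.7)), (np.float64(70.1), np.float64(425.6))]
-0.05 [(np.float64(-60.9), np.float64(-41.7)), (np.float64(275.3), np.float64(-42.2)), (np.float64(100.1), np.float64(-103.0)), (np.float64(59.5), np.float64(444.6))]
```

View pics/w6.png

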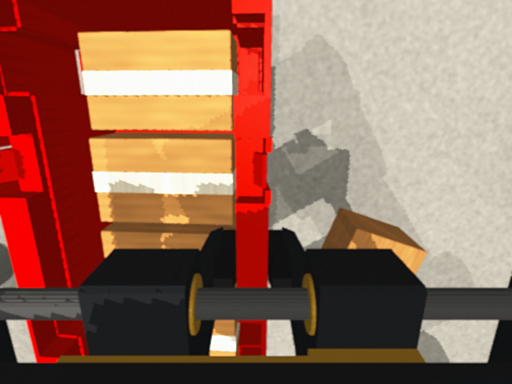

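```bash
python3 - <<'E'
from h import *
from scipy.ndimage import map_coordinates as mc
b=snap("top");a=snap("scene"); s=r.state()
Rm=R.from_quat(s["ee_rot"]).as_matrix(); X=Rm[:,0]*[1,1,0]; Y=-Rm[:,1]*[1,1,0]; P=s["ee_pos"]*[1,1,0]
def prof(d,pts):
    uv=np.array([proj(d,p) for p in pts]); return [mc(d["img"][...,c].astype(float),[uv[:,1],uv[:,0]],order=1) for c in(0,2)]
O=P+Y*.054+[0,0,.237]
for n,d in(("top",b),("scene",a)):
    xs=np.arange(-.150,-.085,.003)
    A=np.mean([prof(d,[O+X*x+Y*y for x in xs]) for y in(-.03,-.02,-.01,0,.01,.02,.03)],axis=0)
    print(n,"-x end");print([(int(round(x*1e3)),int(B),int(Rd)) for x,B,Rd in zip(xs,*A)])
    ys=np.arange(.035,.085,.003)
    for xx in((-.10,-.08,-.06),(-.02,0,.02),(.06,.08,.10)):
        A=np.mean([prof(d,[O+X*x+Y*y for y in ys]) for x in xx],axis=0)
        print(n,"+y edge at",xx);print([(int(round(x*1e3)),int(B),int(Rd)) for x,B,Rd in zip(ys,*A)])
xs=np.arange(.10,.165,.003)
A=np.mean([prof(a,[O+X*x+Y*y for x in xs]) for y in(-.03,-.02,-.01,0,.01,.02,.03)],axis=0)
print("scene +x end",[(int(round(x*1e3)),int(B),int(Rd)) for x,B,Rd in zip(xs,*A)])
E
```

```text
top -x end
[(-150, 19, 133), (-147, 20, 138), (-144, 23, 145), (-141, 43, 126), (-138, 80, 118), (-135, 94, 118), (-132, 96, 117), (-129, 93, 118), (-126, 52, 93), (-123, 16, 85), (-120, 27, 151), (-117, 40, 200), (-114, 54, 198), (-111, 83, 194), (-108, 90, 197), (-105, 90, 196), (-102, 91, 197), (-99, 103, 194), (-96, 167, 196), (-93, 206, 204), (-90, 210, 206), (-87, 197, 203)]
top +y edge at (-0.1, -0.08, -0.06)
[(35, 75, 171), (38, 35, 135), (41, 17, 130), (44, 20, 155), (47, 29, 180), (50, 36, 204), (53, 36, 204), (56, 32, 188), (59, 45, 168), (62, 106, 169), (65, 138, 150), (68, 140, 147), (71, 138, 146), (74, 138, 147), (77, 137, 145), (80, 138, 146), (83, 139, 147)]
top +y edge at (-0.02, 0, 0.02)
[(35, 65, 95), (38, 40, 67), (41, 21, 73), (44, 16, 116), (47, 24, 162), (50, 30, 202), (53, 29, 206), (56, 29, 206), (59, 56, 200), (62, 115, 168), (65, 139, 149), (68, 140, 148), (71, 141, 148), (74, 139, 147), (77, 139, 147), (80, 139, 147), (83, 141, 149)]
top +y edge at (0.06, 0.08, 0.1)
[(35, 45, 96), (38, 32, 76), (41, 15, 77), (44, 13, 100), (47, 11, 106), (50, 13, 112), (5
[... 1034 characters left out ...]
9, 65), (74, 9, 65), (77, 9, 64), (80, 10, 65), (83, 8, 66)]
scene +y edge at (0.06, 0.08, 0.1)
[(35, 89, 158), (38, 91, 158), (41, 86, 159), (44, 72, 162), (47, 71, 163), (50, 71, 162), (53, 63, 156), (56, 22, 138), (59, 9, 72), (62, 9, 66), (65, 9, 65), (68, 9, 65), (71, 9, 64), (74, 10, 64), (77, 8, 64), (80, 9, 64), (83, 9, 62)]
scene +x end [(100, 117, 146), (103, 63, 130), (106, 45, 133), (109, 45, 131), (112, 46, 137), (115, 19, 158), (118, 17, 159), (121, 17, 123), (124, 19, 160), (127, 18, 160), (130, 18, 160), (133, 18, 160), (136, 18, 160), (139, 40, 121), (142, 75, 95), (145, 67, 92), (148, 95, 111), (151, 97, 112), (154, 98, 113), (157, 99, 113), (160, 99, 113), (163, 100, 114)]
```

Both cameras agree: the tote is level, its rim is at z≈0.241, and its origin is within 1 mm of the target. Descending.

>>> move_arm(
  increments=[
    {"x": 0.0008,"y": 0.0007,"z": -0.02,"wx": 0,"wy": 0,"wz": -0.003,"claw": 1},
    {"x": 0.0008,"y": 0.0007,"z": -0.045,"wx": 0,"wy": 0,"wz": -0.003,"claw": 1},
    {"x": 0.0008,"y": 0.0007,"z": -0.07,"wx": 0,"wy": 0,"wz": -0.003,"claw": 1},
    {"x": 0.0008,"y": 0.0007,"z": -0.09,"wx": 0,"wy": 0,"wz": -0.003,"claw": 1},
    {"x": 0.0008,"y": 0.0007,"z": -0.105,"wx": 0,"wy": 0,"wz": -0.003,"claw": 1},
    {"x": 0.0008,"y": 0.0007,"z": -0.112,"wx": 0,"wy": 0,"wz": -0.003,"claw": 1},
    {"x": 0.0008,"y": 0.0007,"z": -0.112,"wx": 0,"wy": 0,"wz": -0.003,"claw": 1},
    {"x": 0.0008,"y": 0.0007,"z": -0.112,"wx": 0,"wy": 0,"wz": -0.003,"claw": 1},
  ],
)

```text
time: 10.95
ee_pos: [0.5258, -0.2722, 0.1231]
ee_rot: [0.82, -0.572, 0.0, -0.001]
ft_force: [-0.3, 0.2, -3.1]
grip_width: 0.015
grasp_force: 30.0
```

```bash
python3 st.py; cat > meas.py <<'E'
from h import *
from scipy.ndimage import map_coordinates as mc
import sys
# upper tote edges off the scene/top cams, relative to lower frame; plane height given
z=float(sys.argv[1]); b=snap("top");a=snap("scene")
t=np.radians(-70.05); X=np.array([np.cos(t),np.sin(t),0]); Y=np.array([-X[1],X[0],0]); O=np.array([.5753,-.2552,z])
def prof(d,pts):
    uv=np.array([proj(d,p) for p in pts]); return mc(d["img"][...,2].astype(float)-0*1,[uv[:,1],uv[:,0]],order=1),mc(d["img"][...,0].astype(float),[uv[:,1],uv[:,0]],order=1)
def edge(d,P,Q,f,lo,hi):
    xs=np.arange(lo,hi,.5); A=np.mean([f(*prof(d,[O+P*x/1e3+Q*y for x in xs])) for y in np.arange(-.03,.031,.01)],axis=0); return xs,A
def step(xs,A):
    g=np.convolve(np.gradient(A),np.ones(7)/7,'same')[5:-5]; x=xs[5:-5]; i=np.argmax(abs(g)); w=abs(g[max(0,i-6):i+7]); return round(float((w*x[max(0,i-6):i+7]).sum()/w.sum()),1)
print("top +y edge (61)",step(*edge(b,Y,X,lambda R_,B:B,50,75)),"scene +y edge by ends", end=" ")
for x0 in(-.08,0,.08):
    O0=O.copy(); O=O+X*x0; print(step(*edge(a,Y,X,lambda R_,B:R_,48,72)),end=" "); O=O0
print("scene -x end",step(*edge(a,X,Y,lambda R_,B:R_-B,-135,-112)),"flange end",step(*edge(a,X,Y,lambda R_,B:R_-B,128,155)))
E
python3 meas.py .174
```

```text
t 10.95 p [ 0.5258 -0.2722  0.1231] F [-0.25  0.24 -3.1 ] M [-0.022  0.232 -0.001] w 0.015 29.99891186831519
ty [-0.939 -0.345 -0.002] yaw -159.84 tz [ 0.001  0.002 -1.   ] j [-39.  30.  75.   0.  75. 121.]
top +y edge (61) 62.0 scene +y edge by ends 62.6 62.3 62.5 scene -x end -123.5 flange end 139.4
```

>>> move_arm(
  increments=[
    {"x": -0.0014,"y": -0.0016,"z": 0,"wx": 0,"wy": 0,"wz": -0.002,"claw": 1},
    {"x": -0.0014,"y": -0.0016,"z": -0.005,"wx": 0,"wy": 0,"wz": -0.002,"claw": 1},
    {"x": -0.0014,"y": -0.0016,"z": -0.01,"wx": 0,"wy": 0,"wz": -0.002,"claw": 1},
    {"x": -0.0014,"y": -0.0016,"z": -0.015,"wx": 0,"wy": 0,"wz": -0.002,"claw": 1},
    {"x": -0.0014,"y": -0.0016,"z": -0.015,"wx": 0,"wy": 0,"wz": -0.002,"claw": 1},
    {"x": -0.0014,"y": -0.0016,"z": -0.015,"wx": 0,"wy": 0,"wz": -0.002,"claw": 1},
  ],
)

```text
time: 11.65
ee_pos: [0.5247, -0.273, 0.1135]
ee_rot: [0.819, -0.574, -0.001, -0.001]
ft_force: [-0.3, -0.3, -2.8]
grip_width: 0.0149
grasp_force: 30.0
```

```bash
python3 st.py; python3 meas.py .1645
```

```text
t 11.65 p [ 0.5247 -0.273   0.1135] F [-0.28 -0.34 -2.84] M [0.02  0.243 0.017] w 0.0149 29.998870943672955
ty [-0.94  -0.342 -0.001] yaw -160.02 tz [ 0.     0.002 -1.   ] j [-39.  30.  76.   0.  74. 121.]
top +y edge (61) 60.9 scene +y edge by ends 61.6 61.0 61.1 scene -x end -122.9 flange end 140.1
```

Edges now match (60.9, -122.9, 140.1). Slow descent.

>>> move_arm(
  increments=[
    {"x": 0,"y": 0,"z": -0.0025,"wx": 0,"wy": 0,"wz": 0,"claw": 1},
    {"x": 0,"y": 0,"z": -0.005,"wx": 0,"wy": 0,"wz": 0,"claw": 1},
    {"x": 0,"y": 0,"z": -0.0075,"wx": 0,"wy": 0,"wz": 0,"claw": 1},
    {"x": 0,"y": 0,"z": -0.0075,"wx": 0,"wy": 0,"wz": 0,"claw": 1},
  ],
)

```text
time: 12.15
ee_pos: [0.5247, -0.273, 0.109]
ee_rot: [0.819, -0.574, -0.0, -0.001]
ft_force: [-0.1, 1.1, -2.3]
grip_width: 0.015
grasp_force: 30.0
```

>>> move_arm(
  increments=[
    {"x": 0,"y": 0,"z": -0.0017,"wx": 0,"wy": 0,"wz": 0,"claw": 1},
    {"x": 0,"y": 0,"z": -0.0033,"wx": 0,"wy": 0,"wz": 0,"claw": 1},
    {"x": 0,"y": 0,"z": -0.0033,"wx": 0,"wy": 0,"wz": 0,"claw": 1},
  ],
)

```text
time: 12.45
ee_pos: [0.5248, -0.2731, 0.1074]
ee_rot: [0.819, -0.574, -0.0, -0.001]
ft_force: [-1.4, -0.1, 1.1]
grip_width: 0.0153
grasp_force: 30.0
```

>>> move_arm(
  increments=[
    {"x": 0,"y": 0,"z": -0.0017,"wx": 0,"wy": 0,"wz": 0,"claw": 1},
    {"x": 0,"y": 0,"z": -0.0033,"wx": 0,"wy": 0,"wz": 0,"claw": 1},
    {"x": 0,"y": 0,"z": -0.0033,"wx": 0,"wy": 0,"wz": 0,"claw": 1},
  ],
)

```text
time: 12.75
ee_pos: [0.5248, -0.2732, 0.1055]
ee_rot: [0.819, -0.574, -0.0, -0.001]
ft_force: [-3.3, -0.8, 5.2]
grip_width: 0.0152
grasp_force: 30.0
```

```bash
python3 st.py; python3 meas.py .157
```

```text
t 12.75 p [ 0.5248 -0.2732  0.1055] F [-3.31 -0.82  5.16] M [0.073 0.169 0.043] w 0.0152 30.02408266067505
ty [-0.94  -0.342 -0.002] yaw -160.03 tz [ 0.001  0.002 -1.   ] j [-39.  31.  76.   0.  73. 121.]
top +y edge (61) 60.5 scene +y edge by ends 59.0 58.4 58.0 scene -x end -123.5 flange end 139.7
```

>>> move_arm(
  increments=[
    {"x": 0,"y": 0,"z": 0.003,"wx": 0,"wy": 0,"wz": 0,"claw": 1},
    {"x": -0.0019,"y": -0.0007,"z": 0.003,"wx": 0,"wy": 0,"wz": 0,"claw": 1},
    {"x": -0.0019,"y": -0.0007,"z": 0,"wx": 0,"wy": 0,"wz": 0,"claw": 1},
    {"x": -0.0019,"y": -0.0007,"z": 0,"wx": 0,"wy": 0,"wz": 0,"claw": 1},
  ],
)

```text
time: 13.25
ee_pos: [0.5233, -0.2735, 0.1052]
ee_rot: [0.819, -0.574, -0.001, -0.001]
ft_force: [-2.8, -1.1, 4.6]
grip_width: 0.015
grasp_force: 30.1
```

```bash
python3 st.py; python3 meas.py .157
```

```text
t 13.25 p [ 0.5233 -0.2735  0.1052] F [-2.76 -1.1   4.65] M [ 0.128  0.169 -0.027] w 0.015 30.094383358955383
ty [-0.94  -0.342 -0.001] yaw -160.03 tz [-0.     0.002 -1.   ] j [-39.  31.  77.   0.  73. 121.]
top +y edge (61) 59.0 scene +y edge by ends 57.5 56.9 56.8 scene -x end -123.5 flange end 139.6
```

>>> move_arm(
  increments=[
    {"x": 0,"y": 0,"z": 0.003,"wx": 0,"wy": 0,"wz": 0,"claw": 1},
    {"x": 0.002,"y": 0.0007,"z": 0.003,"wx": 0,"wy": 0,"wz": 0,"claw": 1},
    {"x": 0.002,"y": 0.0007,"z": 0,"wx": 0,"wy": 0,"wz": 0,"claw": 1},
    {"x": 0.002,"y": 0.0007,"z": -0.002,"wx": 0,"wy": 0,"wz": 0,"claw": 1},
    {"x": 0.002,"y": 0.0007,"z": -0.003,"wx": 0,"wy": 0,"wz": 0,"claw": 1},
    {"x": 0.002,"y": 0.0007,"z": -0.003,"wx": 0,"wy": 0,"wz": 0,"claw": 1},
  ],
)

```text
time: 13.95
ee_pos: [0.5246, -0.2732, 0.1036]
ee_rot: [0.819, -0.574, -0.0, -0.001]
ft_force: [-5.0, -1.8, 7.2]
grip_width: 0.0153
grasp_force: 30.4
```

```bash
python3 st.py; python3 meas.py .155
```

```text
t 13.95 p [ 0.5246 -0.2732  0.1036] F [-5.04 -1.78  7.15] M [0.053 0.333 0.001] w 0.0153 30.35387991461903
ty [-0.94  -0.342 -0.001] yaw -160.03 tz [ 0.     0.002 -1.   ] j [-39.  31.  76.   0.  73. 121.]
top +y edge (61) 60.1 scene +y edge by ends 57.1 56.4 56.3 scene -x end -124.3 flange end 139.4
```

>>> move_arm(
  increments=[
    {"x": 0,"y": 0,"z": 0.003,"wx": 0,"wy": 0,"wz": 0,"claw": 1},
    {"x": 0,"y": 0,"z": 0.005,"wx": 0,"wy": 0,"wz": 0,"claw": 1},
    {"x": 0,"y": 0,"z": 0.005,"wx": 0,"wy": 0,"wz": 0,"claw": 1},
    {"x": 0,"y": 0,"z": 0.005,"wx": 0,"wy": 0,"wz": 0,"claw": 1},
  ],
)

```text
time: 14.45
ee_pos: [0.5248, -0.2728, 0.106]
ee_rot: [0.819, -0.574, -0.001, -0.001]
ft_force: [1.4, 0.6, -1.0]
grip_width: 0.015
grasp_force: 30.0
```

```bash
python3 st.py; python3 meas.py .158
```

```text
t 14.45 p [ 0.5248 -0.2728  0.106 ] F [ 1.44  0.64 -1.03] M [ 0.083 -0.244 -0.044] w 0.015 29.97895896434784
ty [-0.94  -0.342 -0.001] yaw -160.02 tz [ 0.     0.003 -1.   ] j [-39.  31.  76.   0.  73. 121.]
top +y edge (61) 60.9 scene +y edge by ends 59.5 58.9 58.5 scene -x end -123.3 flange end 139.6
```

>>> move_arm(
  increments=[
    {"x": 0,"y": 0,"z": 0,"wx": 0,"wy": 0,"wz": 0,"claw": 0.5},
    {"x": 0,"y": 0,"z": 0,"wx": 0,"wy": 0,"wz": 0,"claw": -0.1},
    {"x": 0,"y": 0,"z": 0,"wx": 0,"wy": 0,"wz": 0,"claw": -0.1},
    {"x": 0,"y": 0,"z": 0,"wx": 0,"wy": 0,"wz": 0,"claw": -0.1},
    {"x": 0,"y": 0,"z": 0.03,"wx": 0,"wy": 0,"wz": 0,"claw": -0.1},
    {"x": 0,"y": 0,"z": 0.07,"wx": 0,"wy": 0,"wz": 0,"claw": -0.1},
    {"x": 0,"y": 0,"z": 0.11,"wx": 0,"wy": 0,"wz": 0,"claw": 1},
    {"x": 0,"y": 0,"z": 0.11,"wx": 0,"wy": 0,"wz": 0,"claw": 1},
  ],
)

```text
time: 15.35
ee_pos: [0.5258, -0.2738, 0.1754]
ee_rot: [0.819, -0.574, 0.003, -0.001]
ft_force: [0.7, 0.4, 0.6]
grip_width: 0.0349
grasp_force: 0.0
```

```bash
python3 st.py; python3 meas.py .158
```

```text
t 15.35 p [ 0.5258 -0.2738  0.1754] F [0.75 0.45 0.57] M [0.045 0.161 0.016] w 0.0349 0.0
ty [-0.94  -0.342 -0.004] yaw -160.02 tz [ 0.005 -0.002 -1.   ] j [-39.  27.  70.   0.  82. 121.]
top +y edge (61) 58.1 scene +y edge by ends 56.9 56.1 55.9 scene -x end -122.4 flange end 140.1
```

>>> move_arm(
  increments=[
    {"x": 0,"y": 0,"z": 0,"wx": 0,"wy": 0,"wz": 0,"claw": 1},
    {"x": 0,"y": 0,"z": 0,"wx": 0,"wy": 0,"wz": 0,"claw": 1},
    {"x": 0,"y": 0,"z": 0,"wx": 0,"wy": 0,"wz": 0,"claw": 1},
    {"x": -0.002,"y": -0.0007,"z": -0.03,"wx": 0,"wy": 0,"wz": 0,"claw": 1},
    {"x": -0.002,"y": -0.0007,"z": -0.055,"wx": 0,"wy": 0,"wz": 0,"claw": 1},
    {"x": -0.002,"y": -0.0007,"z": -0.063,"wx": 0,"wy": 0,"wz": 0,"claw": 1},
    {"x": -0.002,"y": -0.0007,"z": -0.063,"wx": 0,"wy": 0,"wz": 0,"claw": 1},
  ],
)

```text
time: 16.15
ee_pos: [0.5233, -0.2733, 0.134]
ee_rot: [0.819, -0.574, -0.001, -0.001]
ft_force: [0.8, 0.1, -0.2]
grip_width: 0.0005
grasp_force: 0.0
```

>>> move_arm(
  increments=[
    {"x": 0,"y": 0,"z": -0.003,"wx": 0,"wy": 0,"wz": 0,"claw": 1},
    {"x": 0,"y": 0,"z": -0.006,"wx": 0,"wy": 0,"wz": 0,"claw": 1},
    {"x": 0,"y": 0,"z": -0.006,"wx": 0,"wy": 0,"wz": 0,"claw": 1},
  ],
)

```text
time: 16.45
ee_pos: [0.5236, -0.2734, 0.1312]
ee_rot: [0.819, -0.574, -0.0, -0.001]
ft_force: [-0.6, -0.1, -0.2]
grip_width: 0.0007
grasp_force: 0.0
```

>>> move_arm(
  increments=[
    {"x": 0,"y": 0,"z": -0.003,"wx": 0,"wy": 0,"wz": 0,"claw": 1},
    {"x": 0,"y": 0,"z": -0.005,"wx": 0,"wy": 0,"wz": 0,"claw": 1},
    {"x": 0,"y": 0,"z": -0.005,"wx": 0,"wy": 0,"wz": 0,"claw": 1},
  ],
)

```text
time: 16.75
ee_pos: [0.5235, -0.2733, 0.1278]
ee_rot: [0.819, -0.574, -0.001, -0.001]
ft_force: [-0.3, -0.3, -0.1]
grip_width: 0.0007
grasp_force: 0.0
```

>>> move_arm(
  increments=[
    {"x": 0,"y": 0,"z": -0.003,"wx": 0,"wy": 0,"wz": 0,"claw": 1},
    {"x": 0,"y": 0,"z": -0.005,"wx": 0,"wy": 0,"wz": 0,"claw": 1},
    {"x": 0,"y": 0,"z": -0.005,"wx": 0,"wy": 0,"wz": 0,"claw": 1},
  ],
)

```text
time: 17.05
ee_pos: [0.5237, -0.2739, 0.1255]
ee_rot: [0.819, -0.574, 0.0, -0.001]
ft_force: [0.3, -2.0, 3.3]
grip_width: 0.0006
grasp_force: 1.6
```

>>> move_arm(
  increments=[
    {"x": 0,"y": 0,"z": -0.002,"wx": 0,"wy": 0,"wz": 0,"claw": 1},
    {"x": 0,"y": 0,"z": -0.004,"wx": 0,"wy": 0,"wz": 0,"claw": 1},
    {"x": 0,"y": 0,"z": -0.004,"wx": 0,"wy": 0,"wz": 0,"claw": 1},
  ],
)

```text
time: 17.35
ee_pos: [0.5247, -0.2747, 0.1244]
ee_rot: [0.819, -0.574, 0.002, -0.001]
ft_force: [1.4, -3.0, 9.8]
grip_width: 0.0005
grasp_force: 5.0
```

```bash
python3 st.py; python3 meas.py .158
```

```text
t 17.35 p [ 0.5247 -0.2747  0.1244] F [ 1.4  -2.96  9.76] M [-0.337 -0.026  0.001] w 0.0005 4.990668352693319
ty [-0.94  -0.341 -0.004] yaw -160.04 tz [ 0.004 -0.002 -1.   ] j [-39.  30.  75.   0.  75. 121.]
top +y edge (61) 58.1 scene +y edge by ends 62.1 63.1 65.0 scene -x end -117.5 flange end 147.7
```

>>> move_arm(
  increments=[
    {"x": 0,"y": 0,"z": 0.02,"wx": 0,"wy": 0,"wz": 0,"claw": 1},
    {"x": 0,"y": 0,"z": 0.08,"wx": 0,"wy": 0,"wz": 0,"claw": 1},
    {"x": 0,"y": 0,"z": 0.16,"wx": 0,"wy": 0,"wz": 0,"claw": 1},
    {"x": 0,"y": 0,"z": 0.2,"wx": 0,"wy": 0,"wz": 0,"claw": 1},
  ],
)

```text
time: 17.85
ee_pos: [0.5241, -0.2736, 0.247]
ee_rot: [0.819, -0.574, 0.002, -0.001]
ft_force: [-0.1, 0.2, 0.5]
grip_width: 0.0006
grasp_force: 0.0
```

```bash
python3 st.py; python3 meas.py .158;python3 meas.py .149; python3 - <<'E'
from h import *
b=snap("top");a=snap("scene");w=snap("wrist")
f=lambda i,k:cv2.resize(i,None,fx=k,fy=k,interpolation=cv2.INTER_CUBIC)
c1=f(b["img"][140:235,300:420],3); c2=f(a["img"][195:325,80:220],3.0); c3=f(w["img"],.6)
W=c1.shape[1]
L=np.vstack([c1,cv2.resize(w["img"],(W,int(384*W/512)))]); h=max(L.shape[0],c2.shape[0])
pad=lambda i:cv2.copyMakeBorder(i,0,h-i.shape[0],0,0,cv2.BORDER_CONSTANT)
o=np.hstack([pad(L),pad(c2)]); print(o.shape); cv2.imwrite("pics/c7.png",o)
E
```

```text
t 17.85 p [ 0.5241 -0.2736  0.247 ] F [-0.11  0.22  0.47] M [ 0.07   0.087 -0.025] w 0.0006 0.0
ty [-0.94  -0.342 -0.004] yaw -160.01 tz [ 0.004 -0.001 -1.   ] j [-39.  25.  63.   0.  92. 121.]
top +y edge (61) 60.4 scene +y edge by ends 60.9 62.5 64.3 scene -x end -117.3 flange end 148.4
top +y edge (61) 60.9 scene +y edge by ends 54.6 55.7 58.1 scene -x end -122.6 flange end 145.9
(555, 780, 3)
```

View pics/c7.png

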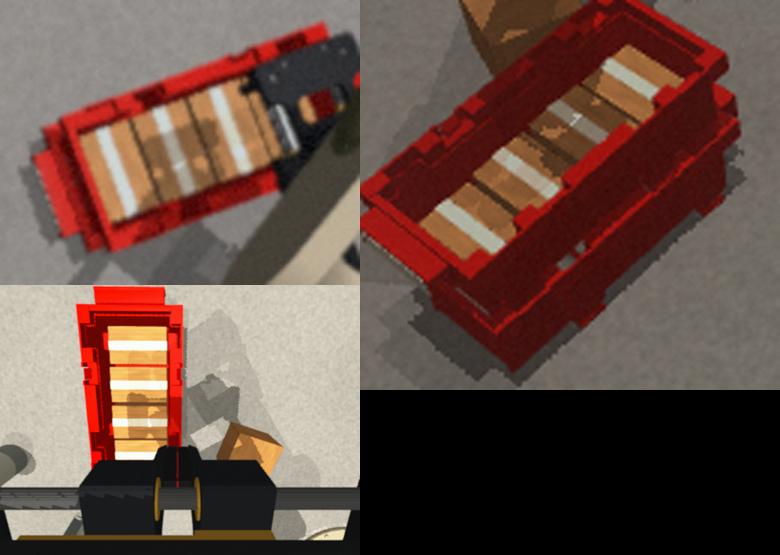

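The flange end is down in its plain pockets. The rim still slopes about 5 mm up toward the -x end, so those feet are sitting on the catches. Now pressing the -y side.

>>> move_arm(
  increments=[
    {"x": 0,"y": 0,"z": -0.07,"wx": 0,"wy": 0,"wz": 0,"claw": 1},
    {"x": 0,"y": 0,"z": -0.14,"wx": 0,"wy": 0,"wz": 0,"claw": 1},
    {"x": 0,"y": 0,"z": -0.18,"wx": 0,"wy": 0,"wz": 0,"claw": 1},
    {"x": 0,"y": 0,"z": -0.193,"wx": 0,"wy": 0,"wz": 0,"claw": 1},
    {"x": 0,"y": 0,"z": -0.193,"wx": 0,"wy": 0,"wz": 0,"claw": 1},
    {"x": 0,"y": 0,"z": -0.197,"wx": 0,"wy": 0,"wz": 0,"claw": 1},
    {"x": 0,"y": 0,"z": -0.2,"wx": 0,"wy": 0,"wz": 0,"claw": 1},
    {"x": 0,"y": 0,"z": -0.2,"wx": 0,"wy": 0,"wz": 0,"claw": 1},
  ],
)

```text
time: 19.0
ee_pos: [0.5238, -0.2736, 0.1233]
ee_rot: [0.819, -0.574, 0.0, -0.001]
ft_force: [0.3, 0.2, -0.2]
grip_width: 0.0004
grasp_force: 0.0
```

>>> move_arm(
  increments=[
    {"x": 0,"y": 0,"z": -0.002,"wx": 0,"wy": 0,"wz": 0,"claw": 1},
    {"x": 0,"y": 0,"z": -0.004,"wx": 0,"wy": 0,"wz": 0,"claw": 1},
    {"x": 0,"y": 0,"z": -0.004,"wx": 0,"wy": 0,"wz": 0,"claw": 1},
  ],
)

```text
time: 19.3
ee_pos: [0.5236, -0.2734, 0.1202]
ee_rot: [0.819, -0.574, -0.0, -0.001]
ft_force: [0.3, 0.5, 0.7]
grip_width: 0.0004
grasp_force: 0.2
```

>>> move_arm(
  increments=[
    {"x": 0,"y": 0,"z": -0.002,"wx": 0,"wy": 0,"wz": 0,"claw": 1},
    {"x": 0,"y": 0,"z": -0.002,"wx": 0,"wy": 0,"wz": 0,"claw": 1},
  ],
)

```text
time: 19.5
ee_pos: [0.5234, -0.2733, 0.1193]
ee_rot: [0.819, -0.574, -0.0, -0.001]
ft_force: [-2.5, 1.8, 4.5]
grip_width: 0.0008
grasp_force: 1.9
```

>>> move_arm(
  increments=[
    {"x": 0,"y": 0,"z": -0.002,"wx": 0,"wy": 0,"wz": 0,"claw": 1},
    {"x": 0,"y": 0,"z": -0.002,"wx": 0,"wy": 0,"wz": 0,"claw": 1},
  ],
)

```text
time: 19.7
ee_pos: [0.5233, -0.2733, 0.1185]
ee_rot: [0.819, -0.574, -0.0, -0.001]
ft_force: [-3.4, 3.1, 8.2]
grip_width: 0.001
grasp_force: 3.8
```

>>> move_arm(
  increments=[
    {"x": 0,"y": 0,"z": -0.002,"wx": 0,"wy": 0,"wz": 0,"claw": 1},
    {"x": 0,"y": 0,"z": -0.002,"wx": 0,"wy": 0,"wz": 0,"claw": 1},
  ],
)

```text
time: 19.9
ee_pos: [0.5235, -0.2734, 0.1167]
ee_rot: [0.819, -0.574, -0.0, -0.001]
ft_force: [-1.3, -0.4, -0.0]
grip_width: 0.0005
grasp_force: 0.3
```

>>> move_arm(
  increments=[
    {"x": 0,"y": 0,"z": -0.002,"wx": 0,"wy": 0,"wz": 0,"claw": 1},
    {"x": 0,"y": 0,"z": -0.002,"wx": 0,"wy": 0,"wz": 0,"claw": 1},
  ],
)

```text
time: 20.1
ee_pos: [0.5238, -0.2734, 0.1153]
ee_rot: [0.819, -0.574, -0.0, -0.001]
ft_force: [1.0, 0.3, 1.4]
grip_width: 0.0004
grasp_force: 0.6
```

```bash
python3 st.py; python3 meas.py .149
```

```text
t 20.1 p [ 0.5238 -0.2734  0.1153] F [1.   0.34 1.4 ] M [ 0.152 -0.061  0.036] w 0.0004 0.6333467736840248
ty [-0.94  -0.342 -0.002] yaw -160.02 tz [ 0.001  0.002 -1.   ] j [-39.  30.  76.   0.  74. 121.]
top +y edge (61) 57.9 scene +y edge by ends 55.0 54.0 54.0 scene -x end -119.8 flange end 142.6
```

The -y catch snapped: force went from 8 N to 0 with a drop. One more check push for the hard stop.

>>> move_arm(
  increments=[
    {"x": 0,"y": 0,"z": -0.002,"wx": 0,"wy": 0,"wz": 0,"claw": 1},
    {"x": 0,"y": 0,"z": -0.004,"wx": 0,"wy": 0,"wz": 0,"claw": 1},
    {"x": 0,"y": 0,"z": -0.004,"wx": 0,"wy": 0,"wz": 0,"claw": 1},
  ],
)

```text
time: 20.5
ee_pos: [0.5245, -0.2733, 0.115]
ee_rot: [0.819, -0.574, 0.001, -0.001]
ft_force: [-1.2, 4.6, 15.5]
grip_width: 0.0006
grasp_force: 7.7
```

>>> move_arm(
  increments=[
    {"x": 0,"y": 0,"z": -0.002,"wx": 0,"wy": 0,"wz": 0,"claw": 1},
    {"x": 0,"y": 0,"z": -0.002,"wx": 0,"wy": 0,"wz": 0,"claw": 1},
  ],
)

```text
time: 20.7
ee_pos: [0.5249, -0.2732, 0.115]
ee_rot: [0.819, -0.574, 0.002, -0.002]
ft_force: [-1.5, 6.1, 22.5]
grip_width: 0.0006
grasp_force: 11.3
```

Hard stop at reading 0.115, which is home. Moving over to the +y rim.

>>> move_arm(
  increments=[
    {"x": 0,"y": 0,"z": 0.05,"wx": 0,"wy": 0,"wz": 0,"claw": 1},
    {"x": 0,"y": 0,"z": 0.11,"wx": 0,"wy": 0,"wz": 0,"claw": 1},
    {"x": 0.08,"y": 0.03,"z": 0.11,"wx": 0,"wy": 0,"wz": 0,"claw": 1},
    {"x": 0.15,"y": 0.055,"z": 0.11,"wx": 0,"wy": 0,"wz": 0,"claw": 1},
    {"x": 0.17,"y": 0.0615,"z": 0.11,"wx": 0,"wy": 0,"wz": 0,"claw": 1},
    {"x": 0.17,"y": 0.0615,"z": 0.07,"wx": 0,"wy": 0,"wz": 0,"claw": 1},
    {"x": 0.17,"y": 0.0615,"z": 0.04,"wx": 0,"wy": 0,"wz": 0,"claw": 1},
    {"x": 0.17,"y": 0.0615,"z": 0.04,"wx": 0,"wy": 0,"wz": 0,"claw": 1},
  ],
)

```text
time: 21.5
ee_pos: [0.6244, -0.2358, 0.1326]
ee_rot: [0.819, -0.574, -0.003, -0.001]
ft_force: [0.5, -0.2, -0.4]
grip_width: 0.0007
grasp_force: 0.0
```

```bash
python3 st.py; python3 meas.py .149
```

```text
t 21.5 p [ 0.6244 -0.2358  0.1326] F [ 0.46 -0.21 -0.35] M [ 0.094  0.141 -0.003] w 0.0007 0.0
ty [-0.94  -0.342  0.003] yaw -160.02 tz [-0.005  0.005 -1.   ] j [-31.  37.  60.   0.  84. 129.]
top +y edge (61) 56.6 scene +y edge by ends 67.7 58.9 59.2 scene -x end -118.6 flange end 143.3
```

>>> move_arm(
  increments=[
    {"x": 0,"y": 0,"z": -0.004,"wx": 0,"wy": 0,"wz": 0,"claw": 1},
    {"x": 0,"y": 0,"z": -0.008,"wx": 0,"wy": 0,"wz": 0,"claw": 1},
    {"x": 0,"y": 0,"z": -0.012,"wx": 0,"wy": 0,"wz": 0,"claw": 1},
    {"x": 0,"y": 0,"z": -0.012,"wx": 0,"wy": 0,"wz": 0,"claw": 1},
  ],
)

```text
time: 22.0
ee_pos: [0.6254, -0.2365, 0.1284]
ee_rot: [0.819, -0.574, -0.001, -0.001]
ft_force: [0.2, -0.1, -0.3]
grip_width: 0.0006
grasp_force: 0.0
```

>>> move_arm(
  increments=[
    {"x": 0,"y": 0,"z": -0.002,"wx": 0,"wy": 0,"wz": 0,"claw": 1},
    {"x": 0,"y": 0,"z": -0.004,"wx": 0,"wy": 0,"wz": 0,"claw": 1},
    {"x": 0,"y": 0,"z": -0.004,"wx": 0,"wy": 0,"wz": 0,"claw": 1},
  ],
)

```text
time: 22.3
ee_pos: [0.6255, -0.2365, 0.126]
ee_rot: [0.819, -0.574, -0.001, -0.001]
ft_force: [0.8, -0.1, -1.4]
grip_width: 0.0005
grasp_force: 0.0
```

>>> move_arm(
  increments=[
    {"x": 0,"y": 0,"z": -0.002,"wx": 0,"wy": 0,"wz": 0,"claw": 1},
    {"x": 0,"y": 0,"z": -0.002,"wx": 0,"wy": 0,"wz": 0,"claw": 1},
  ],
)

```text
time: 22.5
ee_pos: [0.6255, -0.2365, 0.1248]
ee_rot: [0.819, -0.574, -0.001, -0.001]
ft_force: [0.3, 0.3, -0.4]
grip_width: 0.0005
grasp_force: 0.0
```

>>> move_arm(
  increments=[
    {"x": 0,"y": 0,"z": -0.002,"wx": 0,"wy": 0,"wz": 0,"claw": 1},
    {"x": 0,"y": 0,"z": -0.002,"wx": 0,"wy": 0,"wz": 0,"claw": 1},
  ],
)

```text
time: 22.7
ee_pos: [0.6255, -0.2365, 0.1236]
ee_rot: [0.819, -0.574, -0.001, -0.001]
ft_force: [0.5, 0.6, 0.3]
grip_width: 0.0005
grasp_force: 0.0
```

>>> move_arm(
  increments=[
    {"x": 0,"y": 0,"z": -0.002,"wx": 0,"wy": 0,"wz": 0,"claw": 1},
    {"x": 0,"y": 0,"z": -0.004,"wx": 0,"wy": 0,"wz": 0,"claw": 1},
    {"x": 0,"y": 0,"z": -0.004,"wx": 0,"wy": 0,"wz": 0,"claw": 1},
  ],
)

```text
time: 23.0
ee_pos: [0.6255, -0.2365, 0.1211]
ee_rot: [0.819, -0.574, -0.001, -0.001]
ft_force: [0.3, 0.1, 0.0]
grip_width: 0.0006
grasp_force: 0.0
```

>>> move_arm(
  increments=[
    {"x": 0,"y": 0,"z": -0.002,"wx": 0,"wy": 0,"wz": 0,"claw": 1},
    {"x": 0,"y": 0,"z": -0.002,"wx": 0,"wy": 0,"wz": 0,"claw": 1},
  ],
)

```text
time: 23.2
ee_pos: [0.6255, -0.2365, 0.12]
ee_rot: [0.819, -0.574, -0.001, -0.001]
ft_force: [-0.1, 0.1, 0.1]
grip_width: 0.0003
grasp_force: 0.0
```

>>> move_arm(
  increments=[
    {"x": 0,"y": 0,"z": -0.002,"wx": 0,"wy": 0,"wz": 0,"claw": 1},
    {"x": 0,"y": 0,"z": -0.002,"wx": 0,"wy": 0,"wz": 0,"claw": 1},
  ],
)

```text
time: 23.4
ee_pos: [0.6255, -0.2365, 0.1188]
ee_rot: [0.819, -0.574, -0.001, -0.001]
ft_force: [0.2, 0.3, 0.3]
grip_width: 0.0004
grasp_force: 0.0
```

>>> move_arm(
  increments=[
    {"x": 0,"y": 0,"z": -0.002,"wx": 0,"wy": 0,"wz": 0,"claw": 1},
    {"x": 0,"y": 0,"z": -0.002,"wx": 0,"wy": 0,"wz": 0,"claw": 1},
  ],
)

```text
time: 23.6
ee_pos: [0.6255, -0.2364, 0.1176]
ee_rot: [0.819, -0.574, -0.001, -0.001]
ft_force: [0.9, 0.2, -0.3]
grip_width: 0.0003
grasp_force: 0.0
```

>>> move_arm(
  increments=[
    {"x": 0,"y": 0,"z": -0.002,"wx": 0,"wy": 0,"wz": 0,"claw": 1},
    {"x": 0,"y": 0,"z": -0.004,"wx": 0,"wy": 0,"wz": 0,"claw": 1},
    {"x": 0,"y": 0,"z": -0.004,"wx": 0,"wy": 0,"wz": 0,"claw": 1},
  ],
)

```text
time: 23.9
ee_pos: [0.6255, -0.2365, 0.1153]
ee_rot: [0.819, -0.574, -0.0, -0.001]
ft_force: [-0.1, -0.6, -0.0]
grip_width: 0.0007
grasp_force: 0.0
```

>>> move_arm(
  increments=[
    {"x": 0,"y": 0,"z": -0.002,"wx": 0,"wy": 0,"wz": 0,"claw": 1},
    {"x": 0,"y": 0,"z": -0.004,"wx": 0,"wy": 0,"wz": 0,"claw": 1},
    {"x": 0,"y": 0,"z": -0.004,"wx": 0,"wy": 0,"wz": 0,"claw": 1},
  ],
)

```text
time: 24.2
ee_pos: [0.6259, -0.2365, 0.1151]
ee_rot: [0.819, -0.574, 0.001, -0.001]
ft_force: [-2.6, 1.7, 11.2]
grip_width: 0.0007
grasp_force: 5.7
```

```bash
python3 st.py; python3 meas.py .149
```

```text
t 24.2 p [ 0.6259 -0.2365  0.1151] F [-2.63  1.67 11.17] M [ 0.445  0.626 -0.024] w 0.0007 5.710833817720413
ty [-0.94  -0.342 -0.003] yaw -160.01 tz [ 0.003  0.001 -1.   ] j [-31.  38.  61.   0.  81. 129.]
top +y edge (61) 63.1 scene +y edge by ends 59.4 59.5 59.6 scene -x end -118.6 flange end 143.2
```

Hard stop on +y at the same reading, 0.115. I'll push past 12 N to be sure, then retreat and check.

>>> move_arm(
  increments=[
    {"x": 0,"y": 0,"z": -0.002,"wx": 0,"wy": 0,"wz": 0,"claw": 1},
    {"x": 0,"y": 0,"z": -0.004,"wx": 0,"wy": 0,"wz": 0,"claw": 1},
    {"x": 0,"y": 0,"z": -0.004,"wx": 0,"wy": 0,"wz": 0,"claw": 1},
  ],
)

```text
time: 24.6
ee_pos: [0.6264, -0.2365, 0.115]
ee_rot: [0.819, -0.574, 0.002, -0.001]
ft_force: [-6.9, 4.9, 22.8]
grip_width: 0.0003
grasp_force: 11.6
```

>>> move_arm(
  increments=[
    {"x": 0,"y": 0,"z": 0.03,"wx": 0,"wy": 0,"wz": 0,"claw": 1},
    {"x": 0,"y": 0,"z": 0.1,"wx": 0,"wy": 0,"wz": 0,"claw": 1},
    {"x": 0,"y": 0,"z": 0.18,"wx": 0,"wy": 0,"wz": 0,"claw": 1},
    {"x": 0,"y": 0,"z": 0.26,"wx": 0,"wy": 0,"wz": 0,"claw": 1},
    {"x": -0.07,"y": 0.07,"z": 0.3,"wx": 0,"wy": 0,"wz": 0,"claw": 1},
    {"x": -0.14,"y": 0.14,"z": 0.3,"wx": 0,"wy": 0,"wz": 0,"claw": 1},
    {"x": -0.2,"y": 0.21,"z": 0.3,"wx": 0,"wy": 0,"wz": 0,"claw": 1},
    {"x": -0.25,"y": 0.28,"z": 0.3,"wx": 0,"wy": 0,"wz": 0,"claw": 1},
  ],
)

```text
time: 25.4
ee_pos: [0.4918, -0.0906, 0.2905]
ee_rot: [0.819, -0.574, -0.0, -0.001]
ft_force: [1.4, -0.2, 0.6]
grip_width: 0.0006
grasp_force: 0.0
```

>>> move_arm(
  increments=[
    {"x": -0.05,"y": 0.08,"z": 0,"wx": 0,"wy": 0,"wz": 0,"claw": 1},
    {"x": -0.1,"y": 0.16,"z": 0,"wx": 0,"wy": 0,"wz": 0,"claw": 1},
    {"x": -0.1,"y": 0.24,"z": 0,"wx": 0,"wy": 0,"wz": 0,"claw": 1},
    {"x": -0.1,"y": 0.32,"z": 0,"wx": 0,"wy": 0,"wz": 0,"claw": 1},
    {"x": -0.1,"y": 0.32,"z": 0,"wx": 0,"wy": 0,"wz": 0,"claw": 1},
    {"x": -0.1,"y": 0.32,"z": 0,"wx": 0,"wy": 0,"wz": 0,"claw": 1},
  ],
)

```text
time: 26.0
ee_pos: [0.4333, 0.1013, 0.2904]
ee_rot: [0.82, -0.573, -0.0, -0.001]
ft_force: [-0.2, -0.8, 0.4]
grip_width: 0.0004
grasp_force: 0.0
```

```bash
python3 st.py; python3 meas.py .149; python3 - <<'E'
from h import *
b=snap("top"); cv2.imwrite("pics/top9.png",b["img"])
m=red(b,(290,130,430,240)); w=np.array([onz(b,u,v,.149)[:2] for v,u in np.argwhere(m)])
rc=cv2.minAreaRect((w*1000).astype(np.float32)); print(rc)
t=np.radians(-70.05); X=np.array([np.cos(t),np.sin(t)]); Y=np.array([-X[1],X[0]]); o=np.array([.5753,-.2552])
q=np.c_[(w-o)@X,(w-o)@Y]*1e3; print("upper frame X ext",q[:,0].min(),q[:,0].max(),"Y",q[:,1].min(),q[:,1].max())
w=np.array([onz(b,u,v,.08)[:2] for v,u in np.argwhere(m)]); q=np.c_[(w-o)@X,(w-o)@Y]*1e3
print("lower flange end (want -140)",[round(q[(abs(q[:,1]-y)<6)][:,0].min(),1) for y in(-20,0,20)])
for n,d in(("before",{"img":cv2.imread("pics/top0.png")}),("after",b)):
    p=np.argwhere(red(d,(290,130,430,240)))[:,::-1]; print(n,p.min(0),p.max(0))
E
```

```text
t 26.0 p [0.4333 0.1013 0.2904] F [-0.21 -0.76  0.44] M [0.103 0.154 0.008] w 0.0004 0.0
ty [-0.939 -0.344 -0.001] yaw -159.85 tz [ 0.001  0.002 -1.   ] j [ -2.   8.  80.   0.  93. 158.]
top +y edge (61) 59.9 scene +y edge by ends 60.0 59.4 59.1 scene -x end -118.6 flange end 143.2
((572.961181640625, -250.15414428710938), (121.35468292236328, 292.4748840332031), 19.979530334472656)
upper frame X ext -151.76206032730846 140.7014319806429 Y -61.19730196007522 60.163566909796
lower flange end (want -140) [np.float64(-138.4), np.float64(-137.0), np.float64(-136.8)]
before [311 153] [412 222]
after [311 148] [427 223]
```

The upper tote is level: both rims stop hard at the same reading, and the rim height measures about 0.149 m. It is centred within 1 mm, and the lower tote has moved no more than a few mm.

```bash
python3 -c "
from bench import job; print(job.finish_job())"
```

```text
the job is handed in; nothing more can be done
None
```

The upper tote is stacked end for end on the lower one and sits level and home, and the job is handed in at about 26 s. I felt the -y catch snap; the +y side was already hard down at the same height when I pressed it to 23 N, and the lower tote may have slid 2–3 mm.

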